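# Load and set the small ceramics oven

### The job

Pull the oven's heat fader right down to zero, then lever the oven lid open with the blade of the palette knife and swing it up fully. Stand every small terracotta bowl upright inside on the oven floor, close the lid, and then slide the heat fader (never with the lid open) and the time fader so that each is level with its own brass clip. The palette knife must finish lying flat on its cork mat, and the glass jar, the paint tub and the sponge must be left standing where they are.

Things in the scene. Friction and masses are not known exactly. Their poses are not given: they have to be found in the camera images.
- oven: Fixed low aluminium oven, 220 x 220 mm outside, 78 mm tall, walls 12 mm, inner floor 12 mm up. Origin: centre of underside; z up. Lid hinge: y = +110 mm, 78 mm up. The -y wall is only 70 mm tall, leaving a prying gap 8 mm high (70 to 78 mm up), 196 mm wide, open to -y, under the closed lid.
- lid (a joint): Oven lid angle, rad: 0 closed, grows as it swings up about the oven's +y edge, stop at 1.6 (just past upright). Flat grey plate 220 x 220 x 14 mm, 150 g, no handle, edges flush with the oven. Its stiff hinge (0.22 N m) keeps it wherever it is left; lifting the free edge takes about 2 N.
- lid_edge (a point): Middle of the lid's free edge, at its underside (220 mm from the hinge); when closed it lies right above the outer face of the oven's -y wall.
- console: Fixed grey control box, 160 (x) x 170 (y) x 30 mm tall. Two fader tracks run along its y, 100 mm of travel each: heat on the side nearer the robot (console x = -38 mm), time on the farther side (x = +38 mm). Origin: centre of its underside; z up.
- heat (a joint): Heat fader position, m: 0 = zero (end stop at the console's -y end), 0.10 = full; grows towards console +y. Stays where it is left (1.5 N friction).
- heat_top (a point): Centre of the top of the heat fader's black grip: the wider grip, 30 (console x) x 18 (along the track) mm, standing 36 mm above the console top (top 66 mm above the table). At joint value q it lies at console y = q - 50 mm.
- time (a joint): Time fader position, m: 0 = end stop at the console's -y end, 0.10 = full; grows towards console +y. Stays where it is left (1.5 N friction).
- time_top (a point): Centre of the top of the time fader's black grip: the narrower grip, 22 (console x) x 18 (along the track) mm, standing 36 mm above the console top. At joint value q it lies at console y = q - 50 mm.
- heat_clip: Brass clip on the console top, 14 (across) x 5 (along track) x 6 mm tall, 27 mm from the heat track on its robot side: the mark for the heat fader. Origin: underside centre; axes parallel to the console's (y along the track). The fader is set when its grip's centre is level with the clip's centre along the track.
- time_clip: Brass clip of the same kind beside the time track (27 mm from it, on the robot side): the mark for the time fader.
- mat: Cork mat fixed on the table, 200 (its x) x 90 (its y) x 3 mm. Origin: centre of its underside.
- knife: Palette knife, 70 g, lying on the mat. Wooden handle 100 long x 16 wide x 20 mm tall along -x; steel blade 90 long x 20 wide x 2.5 mm thick along +x, mid-plane 10 mm above the handle's underside. Origin: where handle and blade meet, level with the handle's underside; x points to the tip, z up as it lies. Balance point 22 mm towards the handle.
- bowl1: Small plain terracotta bowl to be loaded, 50 mm across, 38 mm tall, straight sided (foot slightly narrower), about 90 g. Origin: centre of its underside; z up. Two to four bowls are present; this one may be absent.
- bowl2: Small plain terracotta bowl to be loaded, 50 mm across, 38 mm tall, straight sided (foot slightly narrower), about 90 g. Origin: centre of its underside; z up. Two to four bowls are present; this one may be absent.
- bowl3: Small plain terracotta bowl to be loaded, 50 mm across, 38 mm tall, straight sided (foot slightly narrower), about 90 g. Origin: centre of its underside; z up. Two to four bowls are present; this one may be absent.
- bowl4: Small plain terracotta bowl to be loaded, 50 mm across, 38 mm tall, straight sided (foot slightly narrower), about 90 g. Origin: centre of its underside; z up. Two to four bowls are present; this one may be absent.
- jar: Bystander: closed amber glass jar with a white cap, 40 mm across, 62 mm tall, standing among the bowls. Origin: centre of its underside.
- tub: Bystander: white tub of yellow paint with a stick, 60 mm across, 45 mm tall (the stick rises to about 100 mm). Origin: centre of its underside.
- sponge: Bystander: yellow sponge, 70 x 45 x 28 mm. Origin: centre of its underside.
Mind the look-alikes: they are no part of the job. What is shaped like the bowl3 but blue or green is not meant.

How it is judged:
By the outcome, as a careful person would: the job done as asked, in the order asked, and still so for the second after the job is handed in, with the robot touching nothing.
Of bowl1, bowl2, bowl3, bowl4 only 2 to 4 are there at a start; the rules pass over those that are not, and their reading is None.
At some moment in a run one of bowl1, bowl2, bowl3, bowl4 may be knocked a few centimetres aside while the robot is not near it.
It also fails if it takes over 210 s, if anything falls off the work surface, if the arm or the gripper's body presses on something with over 40 N, if the wrist force passes 120 N, or if a joint passes its speed limit or range.

### The arm

A 6-joint arm with a two-finger parallel gripper is mounted at the origin on the work surface. World frame = base frame: x ahead of the robot, y to its left, z up, the work surface at z = 0. Lengths are in m, angles in rad, forces in N, time in s.
With the tool pointing down it reaches from about 0.375 to 0.9 m from the base axis. Payload 3.1 kg.
Tool frame: the origin (TCP) lies where the fingers leave the gripper's body, on its centre line; the fingertips stand 73 mm ahead of it and the grasp point (between the pads) lies 54 mm ahead of it; z points along the fingers, y is the line along which they close (so a half turn about z gives the same grasp; the last joint's range is limited). The gripper opens to 85 mm and grips with 20 to 120 N. Pads are 22 mm wide; open, the fingers measure 114 mm over their backs; the gripper's body (76 mm by 85 mm) begins 54 mm behind the grasp point. The pads swing forward as they close: fully open they stand 13 mm farther back than shut.
Start: joints at [1.069, 0.527, 1.433, -0, 1.181, -0.178], TCP at [0.199, 0.593, 0.304] pointing down, gripper open.
Joint ranges: [-3.08, 3.08], [-0.75, 2.2], [0.22, 2.44], [-1.43, 4.57], [0, 2.65], [-2.85, 2.85]. Speed limits (rad/s): [2.79, 2.79, 3.14, 3.14, 3.14, 3.14].

### API

Orientations are given as a unit quaternion [x, y, z, w].
In Python, from station import manip gives the robot as it stands.
- The arm moves only by the tool step_arm, never from a script. Its argument "moves" is one flat list of numbers, 5 for each row, row after row: the opening, from 0 (shut) to 1 (fully open), then the shift along the world's x, y, z scaled (see below), then the turn about the world's z scaled (see below). In form: [fingers, x, y, z, yaw, fingers, x, y, z, yaw, ...]. A call has 1 to 12 rows; each row is the pose to reach, as a shift and turn from the pose commanded when the call began, turning the shorter way round; what a row does not reach only later rows make up. The controller multiplies each number of a shift by 200 mm and each number of a turn by pi rad. A row lasts 1/8 s, in which the tool goes at most 62.5 mm and 10.7 degrees, less where a joint would pass 70% of its speed; a pose out of reach is approached as far as the arm can. A call with a number of a shift or a turn outside -1 to 1 is refused whole. A call with a gripper value outside its range is refused whole. The fingers move at their own pace and stop on an object; "grip_force" is the grip in N (left out, the last holds). Time passes only in rows, so rows that repeat a pose let the fingers close. It gives the time, the measured TCP pose, the force, the opening and the grip force at its end, in the units of the state.
- manip.sense(): the state, without advancing time (a new reading comes with each control period).
- manip.snapshot(name): name is "scene" or "top"; returns a dict with "color" (384x512x3 uint8, blue, green, red), "z_map" (384x512 float32, m along the optical axis (not along the pixel's ray), 0 where there is no reading), "fovy" (degrees; the focal length in pixels is half the picture's height over the tangent of half this angle, whatever the lens; pixels are square), "cx", "cy" (the principal point, pixels), "R" (3x3) and "t" (3): a world point X has camera coordinates R X + t. Camera axes: x right, y down, z forward; pixel columns grow to the right and rows downward; lengths in m; the calibration is good to about 2 mm. A picture is of the moment at which its call begins.
- manip.sign_off(): hands the job in; it is judged then, once.
The state is a dict: "t": time; "q": joint angles; "qd": joint speeds; "tau": joint torques, N m; "tcp_pos": TCP position; "tool_rot": TCP orientation; "force": force on the tool from outside, world axes, zero at the start; "ft_torque": the same for the moment, N m; "finger_gap": opening from 0.0 (shut) to 1.0 (fully open); "gripper_force": force on a finger pad.
Only numpy, scipy, OpenCV 4.12 (cv2) and the standard library are available. Lean on these libraries where they do the work, as an engineer would, in place of code of your own. Each camera call takes 0.05 s, during which the arm holds its last target. There are 200 camera calls.

## Working session

There is one attempt and no reset: what is moved stays moved. The work goes in short steps, Python scripts to look and compute and a tool call to move; the robot and the scene stay as the last step left them, time stands still between calls to the robot, and variables do not carry over. Pictures are saved under pics/ and viewed, at most 14 in all, crops included, and the job is handed in when it is done.

Besides the shell and the picture viewer there is one more tool, called after "Request:" as name(argument=value, ...) on one line, values as JSON. step_arm: Moves the arm, as the interface text tells. Its arguments: {"type":"object","properties":{"moves":{"type":"array","items":{"type":"number"}},"grip_force":{"type":"number"}},"required":["moves"]}

```bash
mkdir -p pics; ls
cat > h.py <<'E'
import numpy as np, cv2
from station import manip
def snap(n):
    s=manip.snapshot(n); H=s["color"].shape[0]
    s["f"]=H/2/np.tan(np.radians(s["fovy"])/2); return s
def cloud(s):
    z=s["z_map"]; v,u=np.mgrid[:z.shape[0],:z.shape[1]]
    P=np.dstack([(u-s["cx"])*z/s["f"],(v-s["cy"])*z/s["f"],z])
    W=(P-s["t"])@s["R"]; W[z==0]=np.nan; return W
def pix(s,X):
    c=np.array(X)@s["R"].T+s["t"]; return c[...,:2]/c[...,2:]*s["f"]+[s["cx"],s["cy"]]
E
python3 - <<'E'
from h import *
for n in("top","scene"):
    s=snap(n); cv2.imwrite(f"pics/{n}0.png",cv2.resize(s["color"],(800,600),interpolation=cv2.INTER_CUBIC))
    np.savez(f"{n}0.npz",W=cloud(s),c=s["color"]); print(n,s["R"],s["t"],s["f"])
print(manip.sense())
E
```

```text
pics
top [[ 0.02083947 -0.99973982  0.00927454]
 [-0.99183518 -0.02184027 -0.12564227]
 [ 0.12581214 -0.0065805  -0.99203226]] [-0.01036584  0.52966915  1.12215839] 378.7979892865978
scene [[ 0.81823249  0.57472653 -0.01360162]
 [ 0.29268473 -0.43682288 -0.85060062]
 [-0.49480424  0.69200808 -0.52563635]] [-0.41763396 -0.07595017  1.21333288] 382.21788501659245
{'t': 0.1, 'q': array([ 1.06849935e+00,  5.28366438e-01,  1.43376014e+00,  1.05290714e-05,
        1.18139580e+00, -1.78479890e-01]), 'qd': array([ 1.74845264e-05, -2.06104952e-03, -3.71650797e-03, -6.30161302e-04,
       -4.79402642e-04,  4.77529927e-04]), 'tau': array([-4.47111561e-04, -4.43307066e+01, -1.78586662e+01, -2.29974812e-04,
        3.85032239e-03, -2.97473065e-06]), 'tcp_pos': array([0.19858301, 0.59209038, 0.30303995]), 'tool_rot': array([ 1.61203982e-01,  9.86920638e-01, -9.07876354e-04, -3.26710994e-04]), 'force': array([-0.8611042 , -0.16857015,  0.13362038]), 'ft_torque': array([ 0.02026555,  0.02411126, -0.00201914]), 'gripper_force': 0.0, 'finger_gap': 1.0010459313135744}
```

View pics/top0.png

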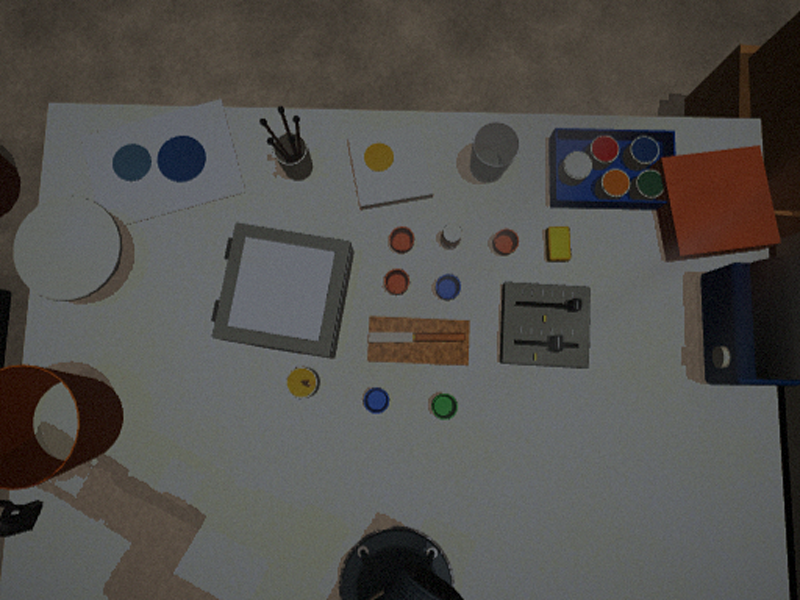

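View pics/scene0.png

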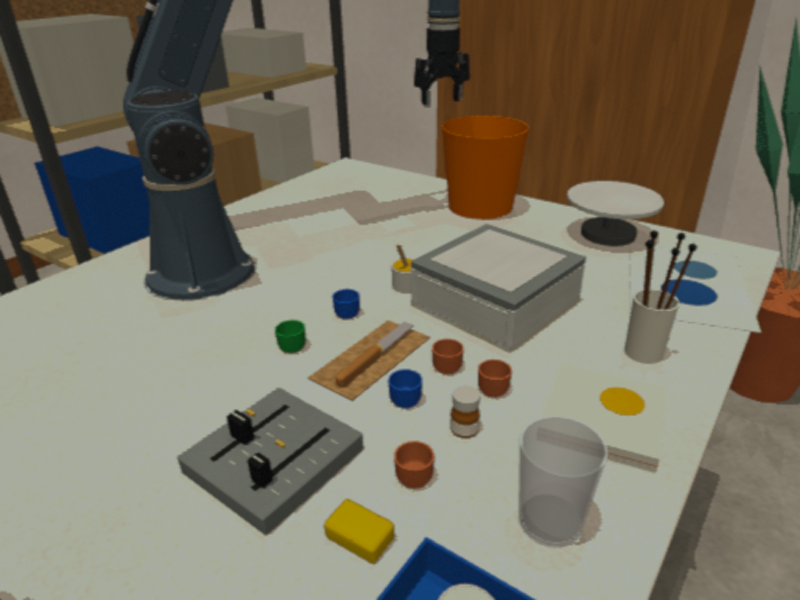

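The scene shows three terracotta bowls, at top-view pixels (402,240), (397,282) and (505,242). The jar is at (452,235) and the blue/green look-alikes at (448,287), (376,400) and (444,405). The oven's hinge is on its left, so the free edge faces right. The knife blade points left, towards the oven. The heat grip is at (556,343) with its clip at (535,356). The time grip is at (575,304) with its clip at (545,318).

```bash
cat > meas.py <<'E'
from h import *
def rect(P):
    (c,s,a)=cv2.minAreaRect((P[:,:2]*1000).astype(np.float32)); return np.round(c,1),np.round(s,1),round(a,2)
def measure(s, W, verbose=True):
    hsv=cv2.cvtColor(s,cv2.COLOR_BGR2HSV); H,S,V=[hsv[...,i].astype(int) for i in range(3)]
    x,y,z=W[...,0],W[...,1],W[...,2]
    area=(x>.25)&(x<.85)&(y>-.5)&(y<.5)
    def comps(m,mn=12,nm=''):
        m=(m&area).astype(np.uint8); n,l,st,ce=cv2.connectedComponentsWithStats(m)
        for i in range(1,n):
            if st[i,4]>=mn:
                P=W[l==i]; P=P[np.isfinite(P).all(1)]
                if len(P): print(nm,st[i,4],'px',ce[i].round(1),'mean',P.mean(0).round(4),'zmin/max',P[:,2].min().round(3),P[:,2].max().round(3),'rect',*rect(P))
    comps((np.abs(z-.092)<.006),400,'lid')
    comps((np.abs(z-.030)<.005)&(S<70),400,'console')
    comps((z>.05)&(z<.08)&(V<50)&(y<0),6,'grip')
    comps((H>15)&(H<35)&(S>90)&(np.abs(z-.034)<.012)&(y<-.1),2,'clip/sponge')
    comps(((H<9)|(H>172))&(S>90)&(z>.008)&(z<.06),15,'bowl')
    comps((H>=6)&(H<25)&(S>60)&(z<.012)&(z>-.004),300,'mat')
    comps((z>.009)&(z<.04)&(H>=4)&(H<25)&(S>120),20,'handle')
    comps((S<60)&(z>.045)&(z<.075)&(y>-.15)&(y<.1),10,'jar')
    comps((S<60)&(z>.008)&(z<.025)&(y>-.1)&(y<.15)&(x<.6),10,'blade')
if __name__=="__main__":
    import sys
    for n in ("top","scene"):
        d=np.load(n+"0.npz"); print('==',n); measure(d["c"],d["W"])
E
python3 meas.py
```

```text
== top
lid 5593 px [180.1 185.2] mean [0.5473 0.2235 0.0933] zmin/max 0.086 0.098 rect [549.4 226. ] [225.1 220.2] 81.73
console 2603 px [348.7 207.8] mean [ 0.4981 -0.2811  0.03  ] zmin/max 0.025 0.035 rect [ 499.3 -283.3] [170.4 160. ] 87.93
grip 46 px [367.9 194.7] mean [ 0.535  -0.3302  0.0646] zmin/max 0.051 0.07 rect [ 535.7 -331.3] [16.4 21.9] 87.24
grip 62 px [355.9 219.6] mean [ 0.4599 -0.2933  0.0646] zmin/max 0.054 0.071 rect [ 460.5 -294.3] [27.3 16.8] 0.62
clip/sponge 3 px [402. 116.] mean [ 0.7871 -0.4466  0.0447] zmin/max 0.043 0.046 rect [ 787.2 -446.6] [5.5 0.3] 10.04
clip/sponge 298 px [357.3 155.3] mean [ 0.663  -0.3103  0.0274] zmin/max 0.022 0.033 rect [ 663.  -310.2] [44.3 67.8] 89.6
clip/sponge 2 px [343.5 194. ] mean [ 0.5403 -0.2661  0.0278] zmin/max 0.027 0.028 rect [ 540.3 -266.1] [2.9 0. ] -90.48
clip/sponge 8 px [348.5 203.5] mean [ 0.5106 -0.2796  0.0345] zmin/max 0.03 0.04 rect [ 510.4 -279.6] [8.8 4.8] 5.99
clip/sponge 8 px [342.4 227.9] mean [ 0.4361 -0.2605  0.0339] zmin/max 0.028 0.038 rect [ 435.7 -261. ] [12.3  5.3] 0.18
bowl 86 px [386.8  98.9] m
[... 2993 characters left out ...]
] 16.49
handle 535 px [264.7 296.4] mean [ 0.6654 -0.2049  0.0258] zmin/max 0.009 0.04 rect [ 665.6 -204.2] [45.5 49.3] 35.32
handle 311 px [231.8 347.1] mean [ 0.6804 -0.3248  0.0183] zmin/max 0.009 0.03 rect [ 667.2 -313.5] [68.7 43.6] 3.18
jar 246 px [298.3 254.4] mean [ 0.6758 -0.0988  0.0599] zmin/max 0.048 0.065 rect [674.4 -95.3] [35.2 37. ] 31.01
jar 375 px [359.1 295.2] mean [ 0.8222 -0.1365  0.0615] zmin/max 0.045 0.075 rect [ 822.8 -137.8] [53.2 12.6] 13.57
blade 273 px [287.8 202.2] mean [0.517  0.1186 0.0166] zmin/max 0.008 0.025 rect [512.8 119.6] [  6.7 174.8] 81.73
blade 139 px [252.9 214. ] mean [0.4725 0.0224 0.0148] zmin/max 0.012 0.018 rect [471.9  19.8] [88.9 22.3] 89.08
```

Request:
step_arm(moves=[0.5, 0.12, -0.25, 0, 0.03, 0.5, 0.25, -0.5, 0, 0.06, 0.5, 0.38, -0.75, 0, 0.092, 0.5, 0.5, -1, 0, 0.092, 0.5, 0.5, -1, 0, 0.092])

```text
t: 0.72
tcp_pos: [0.2998, 0.3896, 0.3036]
tool_rot: [0.02, 1.0, -0.001, -0.001]
force: [0.5, 0.6, -0.1]
finger_gap: 0.503
gripper_force: 0.0
```

Request:
step_arm(moves=[0.5, 0.12, -0.25, 0, 0, 0.5, 0.25, -0.5, 0, 0, 0.5, 0.38, -0.75, 0, 0, 0.5, 0.5, -1, 0, 0, 0.5, 0.5, -1, 0, 0])

```text
t: 1.35
tcp_pos: [0.4009, 0.1907, 0.304]
tool_rot: [0.02, 1.0, 0.0, 0.001]
force: [-0.2, 0.6, -0.4]
finger_gap: 0.497
gripper_force: 0.0
```

Request:
step_arm(moves=[0.5, 0.08, -0.25, 0, 0, 0.5, 0.16, -0.5, 0, 0, 0.5, 0.24, -0.75, 0, 0, 0.5, 0.32, -1, 0, 0, 0.5, 0.32, -1, 0, 0])

```text
t: 1.98
tcp_pos: [0.4648, -0.0089, 0.304]
tool_rot: [0.019, 1.0, -0.0, 0.001]
force: [0.8, 1.0, 0.6]
finger_gap: 0.498
gripper_force: 0.0
```

Request:
step_arm(moves=[0.5, 0, -0.25, 0, 0, 0.5, 0, -0.5, 0, 0, 0.5, 0, -0.75, 0, 0, 0.5, 0, -1, 0, 0, 0.5, 0, -1, 0, 0, 0.5, 0, -1, 0, 0])

```text
t: 2.72
tcp_pos: [0.4629, -0.2053, 0.3034]
tool_rot: [0.017, 1.0, 0.001, -0.001]
force: [-1.3, 0.2, 0.8]
finger_gap: 0.501
gripper_force: 0.0
```

Request:
step_arm(moves=[0.5, 0, -0.25, 0, 0, 0.5, 0, -0.45, -0.1, 0, 0.5, 0, -0.453, -0.35, 0, 0.5, 0, -0.453, -0.6, 0, 0.5, 0, -0.453, -0.85, 0, 0.5, 0, -0.453, -0.97, 0, 0.5, 0, -0.453, -0.97, 0, 0, 0, -0.453, -0.97, 0, 0, 0, -0.453, -0.97, 0, 0, 0, -0.453, -0.97, 0, 0, 0, -0.453, -0.97, 0, 0, 0, -0.453, -0.97, 0], grip_force=30)

```text
t: 4.22
tcp_pos: [0.4636, -0.2988, 0.1113]
tool_rot: [0.018, 1.0, -0.001, 0.001]
force: [1.5, 1.8, 7.5]
finger_gap: 0.199
gripper_force: 34.0
```

Request:
step_arm(moves=[0, 0, -0.05, 0, 0, 0, 0, -0.1, 0, 0, 0, -0.005, -0.15, 0, 0, 0, -0.005, -0.19, 0, 0, 0, -0.005, -0.195, 0, 0, 0, -0.005, -0.195, 0, 0])

```text
t: 4.97
tcp_pos: [0.4624, -0.3325, 0.1113]
tool_rot: [0.019, 1.0, 0.004, 0.0]
force: [7.5, 15.0, 12.8]
finger_gap: 0.202
gripper_force: 34.8
```

Request:
step_arm(moves=[0.5, 0, 0.01, 0, 0, 0.5, 0, 0.01, 0, 0, 0.5, 0, 0.01, 0.25, 0, 0.5, 0, 0.01, 0.5, 0, 0.5, 0, 0.2, 0.65, -0.06, 0.5, 0, 0.45, 0.65, -0.12, 0.5, 0.02, 0.7, 0.65, -0.18, 0.5, 0.04, 0.95, 0.65, -0.23, 0.5, 0.04, 0.99, 0.65, -0.29, 0.5, 0.04, 0.99, 0.65, -0.34, 0.5, 0.04, 0.99, 0.65, -0.4, 0.5, 0.04, 0.99, 0.65, -0.45])

```text
t: 6.48
tcp_pos: [0.4698, -0.1398, 0.2399]
tool_rot: [0.665, 0.747, -0.0, 0.0]
force: [0.3, 0.0, 0.1]
finger_gap: 0.499
gripper_force: 0.0
```

Request:
step_arm(moves=[0.5, 0, 0.25, 0, -0.043, 0.5, 0, 0.42, 0, -0.043, 0.5, 0, 0.42, 0, -0.043])

```text
t: 6.85
tcp_pos: [0.4692, -0.0539, 0.2398]
tool_rot: [0.711, 0.704, -0.0, -0.0]
force: [-0.2, -1.6, -0.3]
finger_gap: 0.502
gripper_force: 0.0
```

Run:
```python
from h import *
from meas import measure
s=snap("scene"); measure(s["color"],cloud(s)); print(manip.sense()["tcp_pos"],manip.sense()["tool_rot"])
```

```text
lid 3173 px [319.5 168.5] mean [0.561  0.2081 0.0936] zmin/max 0.086 0.097 rect [552.1 224.5] [225.9 222.4] 81.91
console 4659 px [174.8 288.9] mean [ 0.5116 -0.2889  0.0305] zmin/max 0.025 0.035 rect [ 501.5 -284. ] [170.8 163. ] 88.27
grip 144 px [138.3 281.6] mean [ 0.4682 -0.3361  0.0611] zmin/max 0.05 0.07 rect [ 463.1 -333.6] [16.6 29. ] 89.6
grip 143 px [165.8 298.3] mean [ 0.5424 -0.3363  0.0613] zmin/max 0.05 0.069 rect [ 539.7 -334.2] [21.4 15.7] 2.32
clip/sponge 3 px [216.7 238.7] mean [ 0.4696 -0.1172  0.0227] zmin/max 0.022 0.023 rect [ 470.1 -116.7] [3.6 2.8] 89.09
clip/sponge 20 px [160.  263.8] mean [ 0.4384 -0.2605  0.0351] zmin/max 0.03 0.038 rect [ 436.2 -259.7] [ 4.6 19.1] 86.82
clip/sponge 3 px [293.  265.3] mean [ 0.6711 -0.1104  0.0368] zmin/max 0.035 0.038 rect [ 671.  -109.8] [2.6 5.7] 51.33
clip/sponge 26 px [179.  283.5] mean [ 0.5126 -0.2789  0.0345] zmin/max 0.029 0.038 rect [ 509.6 -278.5] [ 5.2 19.7] 86.06
clip/sponge 889 px [229.8 336.2] mean [ 0.669  -0.3152  0.0278] zmin/max 0.022 0.031 rect [ 666.8 -313.1] [69.9 44. ] 1.41
mat 1419 px [235.8 230.2] 
[... 870 characters left out ...]
 667.8 -313.2] [68.  43.9] 2.05
jar 10 px [327.  206.4] mean [0.6415 0.0989 0.0579] zmin/max 0.047 0.068 rect [641.6  98.6] [2.5 6.2] 69.65
jar 247 px [298.3 254.4] mean [ 0.6757 -0.0987  0.0598] zmin/max 0.047 0.064 rect [674.2 -95.1] [35.6 36.2] 35.78
jar 371 px [359.  295.2] mean [ 0.8221 -0.1364  0.0613] zmin/max 0.045 0.075 rect [ 822.6 -137.4] [53.3 12.5] 14.61
blade 274 px [288.4 202.5] mean [0.5192 0.1182 0.0166] zmin/max 0.008 0.025 rect [513.1 119. ] [  6.5 175. ] 81.94
blade 133 px [253.1 213.8] mean [0.4723 0.0234 0.0148] zmin/max 0.013 0.017 rect [472.2  22. ] [20.1 84.6] 0.72
[ 0.46986112 -0.05508593  0.23992247] [ 7.11027872e-01  7.03163702e-01 -2.32930812e-04  3.44265191e-04]
```

Request:
step_arm(moves=[0.5, 0.008, 0.01, -0.25, 0, 0.5, 0.008, 0.01, -0.5, 0, 0.5, 0.008, 0.01, -0.7, 0, 0.5, 0.008, 0.01, -0.78, 0, 0.5, 0.008, 0.01, -0.81, 0, 0.5, 0.008, 0.01, -0.81, 0, 0, 0.008, 0.01, -0.81, 0, 0, 0.008, 0.01, -0.81, 0, 0, 0.008, 0.01, -0.81, 0, 0, 0.008, 0.01, -0.81, 0, 0, 0.008, 0.01, -0.81, 0, 0, 0.008, 0.01, -0.81, 0], grip_force=110)

```text
t: 8.4
tcp_pos: [0.472, -0.0534, 0.0792]
tool_rot: [0.711, 0.703, 0.0, 0.001]
force: [-0.7, -0.7, 5.2]
finger_gap: 0.156
gripper_force: 107.6
```

Request:
step_arm(moves=[0, 0, 0, 0.05, 0, 0, 0, 0, 0.2, 0, 0, 0, 0, 0.4, 0, 0, 0, 0, 0.5, 0, 0, 0, 0, 0.5, 0])

```text
t: 9.02
tcp_pos: [0.4722, -0.0532, 0.1798]
tool_rot: [0.711, 0.703, 0.001, 0.002]
force: [0.4, 0.1, -0.7]
finger_gap: 0.154
gripper_force: 107.2
```

Run:
```python
from h import *
s=snap("scene"); W=cloud(s); cv2.imwrite("pics/k1.png",cv2.resize(s["color"][150:320,150:400],(800,544),interpolation=cv2.INTER_CUBIC))
np.savez("k1.npz",W=W,c=s["color"])
z=W[...,2]; m=(np.abs(W[...,0]-.472)<.03)&(z>.05)&(z<.16)&(W[...,1]<.1)&(W[...,1]>-.2)
P=W[m]
for a in np.arange(-.14,.09,.01):
    q=P[(P[:,1]>=a)&(P[:,1]<a+.01)]
    if len(q): print(a.round(3),len(q),q.mean(0).round(4),q[:,2].max().round(3),q[:,2].min().round(3))
print(manip.sense())
```

```text
-0.13 45 [ 0.4758 -0.1237  0.1166] 0.126 0.106
-0.12 36 [ 0.4787 -0.1149  0.119 ] 0.126 0.107
-0.11 33 [ 0.4782 -0.1045  0.1193] 0.126 0.107
-0.1 30 [ 0.4782 -0.095   0.1183] 0.125 0.107
-0.09 36 [ 0.4782 -0.0848  0.1188] 0.126 0.105
-0.08 29 [ 0.4783 -0.0747  0.1182] 0.125 0.105
-0.07 188 [ 0.4758 -0.0639  0.1373] 0.16 0.106
-0.06 111 [ 0.4754 -0.0556  0.1362] 0.16 0.107
-0.05 28 [ 0.475  -0.0475  0.1463] 0.16 0.116
-0.04 1 [ 0.4818 -0.0304  0.1154] 0.115 0.115
-0.03 13 [ 0.4803 -0.0251  0.1158] 0.122 0.109
-0.02 10 [ 0.4779 -0.0147  0.1155] 0.116 0.115
-0.01 18 [ 0.4766 -0.0056  0.1154] 0.117 0.114
0.0 16 [0.4758 0.0045 0.1154] 0.117 0.114
0.01 16 [0.4752 0.0148 0.1154] 0.117 0.113
0.02 17 [0.4746 0.0255 0.1148] 0.116 0.111
0.03 17 [0.4743 0.0348 0.115 ] 0.116 0.114
0.04 20 [0.4746 0.0455 0.1149] 0.116 0.113
0.05 13 [0.4738 0.0552 0.1151] 0.117 0.114
0.06 9 [0.474  0.0616 0.1151] 0.117 0.113
{'t': 9.075, 'q': array([-3.48097447e-01,  5.39642420e-01,  1.91881495e+00,  5.23015325e-05,
        6.81165700e-01, -3.35552899e-01]), 'qd': array([-0.00181129,  0.03604627,  0.01621459, -0.00045219, -0.00174771,
        0.00098311]), 'tau': array([ 5.23783418e-02, -3.71091914e+01, -9.30578291e+00,  4.56075504e-03,
       -7.24417812e-03, -1.82848987e-05]), 'tcp_pos': array([ 0.47152602, -0.05301448,  0.17871659]), 'tool_rot': array([7.11541928e-01, 7.02642949e-01, 4.37533914e-04, 8.82411515e-04]), 'force': array([-0.02956029,  0.30825937, -1.08372796]), 'ft_torque': array([-0.05200927, -0.05791655,  0.00137456]), 'gripper_force': 107.23176956176758, 'finger_gap': 0.15645498681482362}
```

View pics/k1.png

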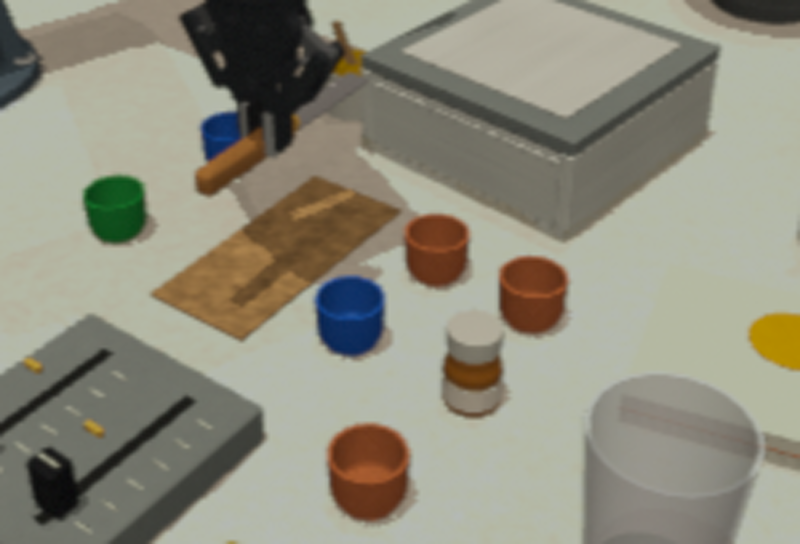

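Knife is held level; blade mid-plane is about 66 mm below the TCP. Lining up with the prying gap.

Request:
step_arm(moves=[0, 0.08, 0, 0, -0.02, 0, 0.16, 0.05, 0, -0.041, 0, 0.218, 0.1, -0.05, -0.041, 0, 0.218, 0.13, -0.15, -0.041, 0, 0.218, 0.133, -0.195, -0.041, 0, 0.218, 0.133, -0.195, -0.041, 0, 0.218, 0.133, -0.195, -0.041])

```text
t: 9.95
tcp_pos: [0.5151, -0.0267, 0.139]
tool_rot: [0.755, 0.655, 0.0, 0.0]
force: [0.5, 0.8, 0.4]
finger_gap: 0.159
gripper_force: 107.3
```

Run:
```python
from h import *
s=snap("scene"); W=cloud(s); print(manip.sense()["tcp_pos"],manip.sense()["tool_rot"],manip.sense()["force"])
c=s["color"]; cv2.imwrite("pics/k2.png",cv2.resize(c[110:270,210:400],(800,600),interpolation=cv2.INTER_CUBIC))
yaw=np.radians(-8.2); ex=np.array([np.cos(yaw),np.sin(yaw)]); ey=np.array([-ex[1],ex[0]])
L=(W[...,:2]-[.5515,.225]); X=L@ex; Y=L@ey; z=W[...,2]
m=(np.abs(X)<.03)&(z>.055)&(z<.085)&(Y<-.118)&(Y>-.23)
for a in np.arange(-.23,-.11,.01):
    k=m&(Y>=a)&(Y<a+.01)
    if k.sum(): print(a.round(3),k.sum(),X[k].mean().round(4),np.median(z[k]).round(4),z[k].min().round(3),z[k].max().round(3),Y[k].max().round(4))
m=(z>.08)&(z<.105)&(np.abs(X)<.12)&(np.abs(Y)<.125); print('lid',np.percentile(X[m],[.5,99.5]),np.percentile(Y[m],[.5,99.5]))
m=(np.abs(X)<.1)&(Y>-.118)&(Y<-.1); h=np.histogram(z[m],np.arange(0,.1,.004)); print(h[0])
```

```text
[ 0.51523489 -0.02676591  0.13924815] [7.55410120e-01 6.55252166e-01 2.09770717e-04 3.24499936e-04] [0.69044723 0.21920752 0.18297879]
-0.23 10 0.0066 0.0745 0.069 0.08 -0.2211
-0.22 12 0.0042 0.0743 0.072 0.076 -0.2112
-0.21 16 0.0027 0.074 0.072 0.076 -0.2008
-0.2 18 0.0035 0.0744 0.073 0.076 -0.1911
-0.19 17 0.0015 0.0748 0.071 0.076 -0.1804
-0.18 18 0.0009 0.0743 0.073 0.076 -0.1702
-0.17 18 -0.0007 0.0741 0.073 0.075 -0.1604
-0.16 20 0.0008 0.0747 0.073 0.076 -0.1501
-0.15 17 -0.0005 0.0742 0.071 0.076 -0.1401
-0.14 6 -0.0007 0.0744 0.073 0.075 -0.1361
lid [-0.10703451  0.11094369] [-0.11218913  0.10617889]
[107  61  61  59  54  66  55  58  52  56  58  54  52  59  55  69  67 182
  10   8  72  73  98 146]
```

View pics/k2.png

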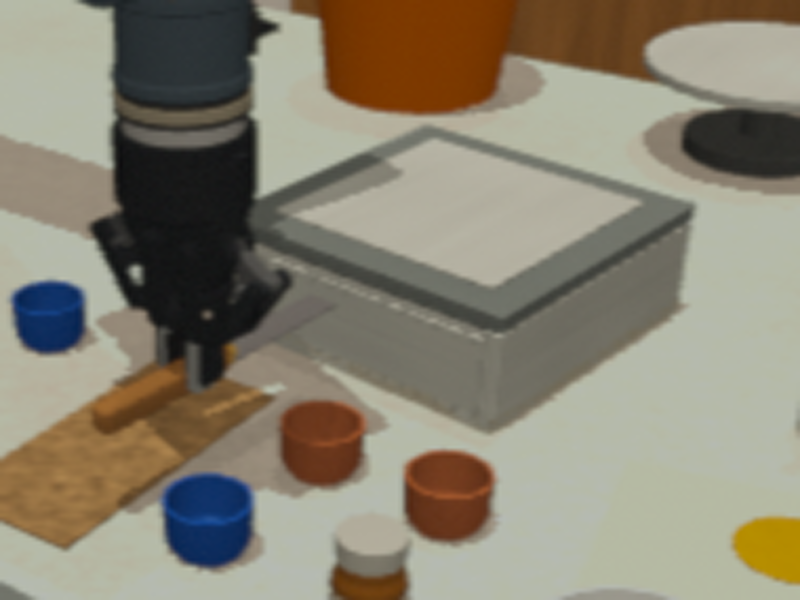

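Request:
step_arm(moves=[0, 0, 0, 0.009, 0, 0, 0, 0, 0.009, 0, 0, 0.01, 0.07, 0.009, 0, 0, 0.018, 0.12, 0.009, 0, 0, 0.025, 0.17, 0.009, 0, 0, 0.032, 0.22, 0.009, 0, 0, 0.039, 0.27, 0.009, 0, 0, 0.043, 0.297, 0.009, 0, 0, 0.043, 0.297, 0.009, 0])

```text
t: 11.12
tcp_pos: [0.5237, 0.0333, 0.1407]
tool_rot: [0.755, 0.656, -0.0, 0.0]
force: [-0.1, 0.5, -1.3]
finger_gap: 0.156
gripper_force: 107.3
```

Run:
```python
from h import *
import math
print(manip.sense()["tcp_pos"],manip.sense()["force"])
for th in np.arange(0.1,1.66,.1):
    s=185*(1-math.cos(th)); print(round(th,2),(np.array([.1426*s,.9898*s,185*math.sin(th)-2])/200).round(3))
```

```text
[0.52365042 0.03330829 0.14068793] [-0.05000973  0.52978698 -1.26976925]
0.1 [0.001 0.005 0.082]
0.2 [0.003 0.018 0.174]
0.3 [0.006 0.041 0.263]
0.4 [0.01  0.072 0.35 ]
0.5 [0.016 0.112 0.433]
0.6 [0.023 0.16  0.512]
0.7 [0.031 0.215 0.586]
0.8 [0.04  0.278 0.654]
0.9 [0.05  0.346 0.715]
1.0 [0.061 0.421 0.768]
1.1 [0.072 0.5   0.814]
1.2 [0.084 0.584 0.852]
1.3 [0.097 0.671 0.881]
1.4 [0.109 0.76  0.902]
1.5 [0.123 0.851 0.913]
1.6 [0.136 0.942 0.915]
```

Inserted with no contact. Lifting along the arc.

Request:
step_arm(moves=[0, 0, 0.002, 0.04, 0, 0, 0.001, 0.005, 0.082, 0, 0, 0.002, 0.01, 0.13, 0, 0, 0.003, 0.018, 0.174, 0, 0, 0.005, 0.03, 0.22, 0, 0, 0.006, 0.041, 0.263, 0, 0, 0.008, 0.056, 0.307, 0, 0, 0.01, 0.072, 0.35, 0, 0, 0.016, 0.112, 0.433, 0, 0, 0.016, 0.112, 0.433, 0])

```text
t: 12.38
tcp_pos: [0.5276, 0.0561, 0.2286]
tool_rot: [0.755, 0.655, 0.001, 0.001]
force: [-0.6, 0.6, -0.4]
finger_gap: 0.159
gripper_force: 107.5
```

Run:
```python
from h import *
s=snap("scene"); print(manip.sense()["tcp_pos"],manip.sense()["force"])
cv2.imwrite("pics/k3.png",cv2.resize(s["color"][60:270,160:440],(800,600),interpolation=cv2.INTER_CUBIC))
```

```text
[0.52722729 0.05588454 0.22796115] [-0.08997546  0.24620906 -0.00241994]
```

View pics/k3.png

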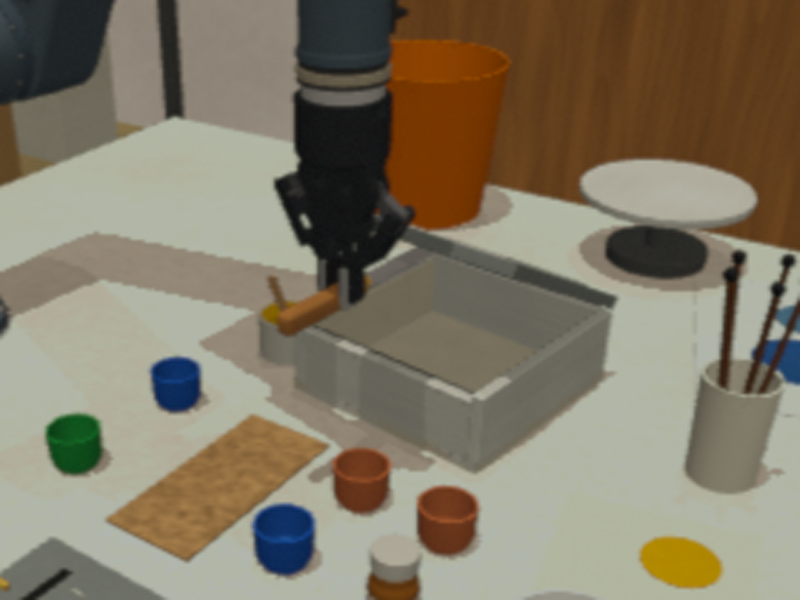

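Request:
step_arm(moves=[0, 0.007, 0.048, 0.079, 0, 0, 0.015, 0.103, 0.153, 0, 0, 0.024, 0.166, 0.221, 0, 0, 0.034, 0.234, 0.282, 0, 0, 0.045, 0.309, 0.335, 0, 0, 0.056, 0.388, 0.381, 0, 0, 0.068, 0.472, 0.419, 0, 0, 0.081, 0.559, 0.448, 0, 0, 0.093, 0.648, 0.469, 0, 0, 0.107, 0.739, 0.48, 0, 0, 0.12, 0.83, 0.482, 0, 0, 0.122, 0.845, 0.482, 0])

```text
t: 13.92
tcp_pos: [0.5509, 0.2229, 0.3232]
tool_rot: [0.755, 0.656, -0.004, 0.002]
force: [-1.9, -14.0, 3.0]
finger_gap: 0.154
gripper_force: 107.8
```

```bash
cat > lid.py <<'E'
from h import *
yaw=np.radians(-8.2); ex=np.array([np.cos(yaw),np.sin(yaw)]); ey=np.array([-ex[1],ex[0]]); C=np.array([.5515,.225])
def lid():
    for n in("scene","top"):
        s=snap(n); W=cloud(s); L=W[...,:2]-C; X=L@ex; Y=L@ey; z=W[...,2]
        m=(np.abs(X)<.105)&(z>.105)&(z<.31)&(Y>.0)&(Y<.2)
        for a in np.arange(.1,.31,.04):
            k=m&(z>=a)&(z<a+.04)
            if k.sum()>5: print(n,a.round(2),k.sum(),Y[k].mean().round(4),np.median(Y[k]).round(4))
    print(manip.sense()["tcp_pos"],manip.sense()["force"]); return s
if __name__=="__main__": lid()
E
python3 lid.py
```

```text
scene 0.1 742 0.1112 0.1112
scene 0.14 891 0.1123 0.1123
scene 0.18 828 0.1135 0.1136
scene 0.22 756 0.1097 0.1145
scene 0.26 749 0.1094 0.1158
scene 0.3 46 0.0054 0.0055
top 0.1 74 0.1104 0.1103
top 0.14 101 0.1115 0.1116
top 0.18 131 0.1128 0.1128
top 0.22 209 0.1094 0.1136
top 0.26 113 0.1132 0.1147
[0.55082602 0.22271208 0.32326154] [-1.38464412 -9.57458597  1.66174173]
```

Request:
step_arm(moves=[0, -0.03, -0.2, 0, 0, 0, -0.06, -0.4, 0, 0, 0, -0.09, -0.65, 0, 0, 0, -0.13, -0.9, 0, 0, 0, -0.143, -1, 0, 0, 0, -0.143, -1, -0.2, 0, 0, -0.143, -1, -0.4, 0, 0, -0.143, -1, -0.4, 0])

```text
t: 15.02
tcp_pos: [0.521, 0.0252, 0.2411]
tool_rot: [0.755, 0.655, -0.002, -0.003]
force: [-0.3, -0.1, -0.8]
finger_gap: 0.152
gripper_force: 107.5
```

Request:
step_arm(moves=[0, -0.12, -0.2, -0.15, 0.02, 0, -0.25, -0.38, -0.3, 0.041, 0, -0.25, -0.38, -0.32, 0.041, 0, -0.25, -0.38, -0.32, 0.041])

```text
t: 15.52
tcp_pos: [0.4741, -0.0518, 0.1807]
tool_rot: [0.712, 0.702, 0.001, 0.001]
force: [0.3, -0.4, 0.3]
finger_gap: 0.157
gripper_force: 107.5
```

```bash
cat > kn.py <<'E'
from h import *
s=snap("scene"); W=cloud(s)
z=W[...,2]; m=(np.abs(W[...,0]-.472)<.03)&(z>.05)&(z<.16)&(W[...,1]<.1)&(W[...,1]>-.2)
P=W[m]
for a in np.arange(-.14,.09,.02):
    q=P[(P[:,1]>=a)&(P[:,1]<a+.02)]
    if len(q): print(a.round(3),len(q),q.mean(0).round(4),q[:,2].max().round(3),q[:,2].min().round(3),q[:,1].max().round(4))
S=manip.sense();print(S["tcp_pos"],S["tool_rot"])
E
python3 kn.py
```

```text
-0.14 40 [ 0.477  -0.1226  0.1175] 0.125 0.106 -0.1202
-0.12 70 [ 0.4804 -0.1101  0.1196] 0.126 0.106 -0.1008
-0.1 64 [ 0.4801 -0.0899  0.1196] 0.126 0.106 -0.0807
-0.08 187 [ 0.4777 -0.0655  0.1347] 0.16 0.108 -0.06
-0.06 168 [ 0.479  -0.0543  0.1371] 0.16 0.108 -0.0441
-0.04 13 [ 0.4823 -0.025   0.1167] 0.121 0.109 -0.0209
-0.02 28 [ 0.4793 -0.0088  0.1163] 0.122 0.115 -0.0002
0.0 30 [0.4783 0.01   0.116 ] 0.118 0.113 0.0196
0.02 34 [0.4771 0.0299 0.1162] 0.118 0.114 0.0399
0.04 35 [0.4764 0.05   0.116 ] 0.118 0.114 0.0598
0.06 10 [0.4746 0.0631 0.116 ] 0.117 0.115 0.0673
[ 0.47446626 -0.05152719  0.1809396 ] [0.71157458 0.70260807 0.00098771 0.00159756]
```

Request:
step_arm(moves=[0, -0.012, -0.005, -0.2, 0, 0, -0.012, -0.005, -0.4, 0, 0, -0.012, -0.005, -0.48, 0, 0, -0.012, -0.005, -0.505, 0, 0, -0.012, -0.005, -0.505, 0, 0.4, -0.012, -0.005, -0.505, 0, 0.4, -0.012, -0.005, -0.505, 0, 0.4, -0.012, -0.005, -0.505, 0, 0.4, -0.012, -0.005, -0.3, 0, 0.6, -0.012, -0.005, 0, 0, 0.7, -0.012, -0.005, 0.2, 0, 0.75, -0.012, -0.005, 0.2, 0])

```text
t: 17.08
tcp_pos: [0.4717, -0.0532, 0.2227]
tool_rot: [0.712, 0.703, 0.002, 0.003]
force: [0.2, -0.9, -0.2]
finger_gap: 0.747
gripper_force: 0.0
```

```bash
cat > bowls.py <<'E'
from h import *
from scipy.optimize import least_squares
def bowls(s):
    W=cloud(s); hsv=cv2.cvtColor(s["color"],cv2.COLOR_BGR2HSV); H,S,V=[hsv[...,i].astype(int) for i in range(3)]
    z=W[...,2]; out=[]
    m=((H<12)|(H>172))&(S>100)&(z>.006)&(z<.11)&(W[...,0]>.4)&(W[...,0]<.8)&(W[...,1]<.45)&(W[...,1]>-.45)
    n,l,st,ce=cv2.connectedComponentsWithStats(cv2.morphologyEx(m.astype(np.uint8),cv2.MORPH_CLOSE,np.ones((3,3))))
    for i in range(1,n):
        if st[i,4]<60: continue
        P=W[(l==i)&np.isfinite(z)]; zt=np.percentile(P[:,2],98); R=P[P[:,2]>zt-.006]
        f=least_squares(lambda p:np.hypot(R[:,0]-p[0],R[:,1]-p[1])-.0237,R[:,:2].mean(0),loss="soft_l1",f_scale=.002)
        out.append((f.x.round(4),round(float(zt),4),st[i,4],ce[i].round(0)))
    return out
if __name__=="__main__":
    for n in("top","scene"):
        s=snap(n); print(n); [print(b) for b in bowls(s)]
    S=manip.sense(); print(S["tcp_pos"],S["tool_rot"],S["t"])
E
python3 bowls.py
python3 - <<'E'
import sys; sys.path.insert(0,'.')
from h import *
s=snap("scene"); cv2.imwrite("pics/b1.png",cv2.resize(s["color"],(800,600),interpolation=cv2.INTER_CUBIC))
W=cloud(s); hsv=cv2.cvtColor(s["color"],cv2.COLOR_BGR2HSV)
from meas import measure; measure(s["color"],W)
E
```

```text
top
(array([0.6621, 0.0034]), 0.0405, np.int32(196), array([257., 153.]))
(array([ 0.6631, -0.203 ]), 0.0412, np.int32(132), array([323., 155.]))
(array([0.5771, 0.0106]), 0.0407, np.int32(179), array([253., 179.]))
scene
(array([0.5806, 0.0104]), 0.0388, np.int32(362), array([286., 227.]))
(array([0.6657, 0.0025]), 0.0388, np.int32(402), array([316., 241.]))
(array([ 0.6658, -0.2046]), 0.0391, np.int32(603), array([265., 297.]))
[ 0.46991255 -0.05262953  0.21976593] [7.11663421e-01 7.02520575e-01 5.99059569e-05 1.12230317e-04] 17.175
console 4666 px [174.7 288.9] mean [ 0.5116 -0.289   0.0305] zmin/max 0.025 0.035 rect [ 501.7 -283.4] [172.1 162.8] 87.42
grip 148 px [138.5 281.6] mean [ 0.4684 -0.3358  0.0611] zmin/max 0.05 0.069 rect [ 463.9 -332.7] [17.8 28.2] 85.73
grip 140 px [165.8 298.4] mean [ 0.5425 -0.3363  0.0612] zmin/max 0.05 0.069 rect [ 539.1 -334.5] [21.7 16.3] 2.33
clip/sponge 3 px [217.  235.3] mean [ 0.4626 -0.1077  0.0234] zmin/max 0.023 0.024 rect [ 462.1 -108. ] [5.5 2.2] 71.08
clip/sponge 4 px [213.  237.5] mean [ 0.4595 -0.1185  0.0225] zmin/max 0.022 0.023 re
[... 1086 characters left out ...]
 24.33
handle 523 px [264.8 296.4] mean [ 0.6655 -0.2049  0.0258] zmin/max 0.009 0.04 rect [ 665.8 -204.6] [45.5 49.1] 36.48
handle 249 px [231.6 348. ] mean [ 0.6806 -0.3256  0.0169] zmin/max 0.009 0.029 rect [ 667.9 -314. ] [67.5 42.6] 3.29
jar 247 px [298.3 254.5] mean [ 0.6758 -0.0989  0.0599] zmin/max 0.048 0.065 rect [674.1 -94.7] [35.2 35.4] 31.43
jar 376 px [358.8 295.1] mean [ 0.8218 -0.1366  0.0615] zmin/max 0.045 0.075 rect [ 822.4 -137.2] [53.1 14.5] 12.93
blade 270 px [288.1 202.4] mean [0.5184 0.1183 0.0165] zmin/max 0.008 0.025 rect [512.5 118.8] [  6.4 175.8] 81.65
blade 140 px [256.5 215. ] mean [0.4828 0.0238 0.0147] zmin/max 0.012 0.017 rect [482.5  22.8] [84.1 21.5] 82.22
```

View pics/b1.png

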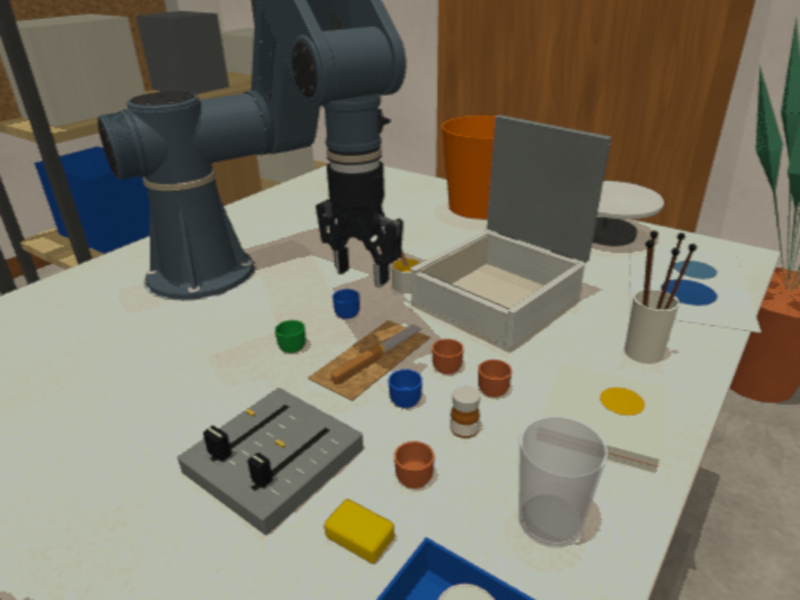

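Knife is flat on its mat, the lid stands at its stop and the heat is at zero. Next are the bowls, starting with A at (0.579, 0.010).

Request:
step_arm(moves=[0.8, 0.1, 0.06, 0, 0.055, 0.8, 0.2, 0.12, 0, 0.11, 0.8, 0.3, 0.2, 0, 0.17, 0.8, 0.4, 0.26, 0, 0.23, 0.8, 0.5, 0.3, 0, 0.285, 0.8, 0.543, 0.316, 0, 0.34, 0.8, 0.543, 0.316, 0, 0.4, 0.8, 0.543, 0.316, 0, 0.45, 0.8, 0.543, 0.316, 0, 0.503, 0.8, 0.543, 0.316, 0, 0.503, 0.8, 0.543, 0.316, 0, 0.503], grip_force=30)

```text
t: 18.6
tcp_pos: [0.5783, 0.0105, 0.2184]
tool_rot: [0.003, 1.0, 0.0, -0.001]
force: [0.4, -0.2, 0.3]
finger_gap: 0.799
gripper_force: 0.0
```

```bash
python3 bowls.py
```

```text
top
(array([ 0.6628, -0.2034]), 0.0404, np.int32(130), array([323., 155.]))
(array([ 0.45  , -0.0766]), 0.0273, np.int32(80), array([283., 217.]))
scene
(array([0.5806, 0.0099]), 0.0389, np.int32(360), array([286., 227.]))
(array([0.6653, 0.0023]), 0.0389, np.int32(410), array([316., 241.]))
(array([ 0.6657, -0.2046]), 0.0393, np.int32(602), array([265., 297.]))
[0.57857665 0.01052363 0.21904618] [ 2.44964696e-03  9.99996803e-01  1.12391309e-04 -6.17112013e-04] 18.7
```

Request:
step_arm(moves=[0.8, 0, 0, -0.25, 0, 0.8, 0, 0, -0.5, 0, 0.8, 0, 0, -0.65, 0, 0.8, 0, 0, -0.71, 0, 0.8, 0, 0, -0.71, 0, 0, 0, 0, -0.71, 0, 0, 0, 0, -0.71, 0, 0, 0, 0, -0.71, 0, 0, 0, 0, -0.71, 0, 0, 0, 0, -0.6, 0, 0, 0, 0, -0.3, 0, 0, 0, 0, -0.1, 0])

```text
t: 20.2
tcp_pos: [0.5791, 0.0104, 0.2018]
tool_rot: [0.002, 1.0, -0.0, 0.001]
force: [0.8, -0.7, -0.9]
finger_gap: 0.57
gripper_force: 31.8
```

Request:
step_arm(moves=[0, -0.1, 0.2, 0, -0.02, 0, -0.2, 0.4, 0, -0.045, 0, -0.3, 0.6, 0, -0.045, 0, -0.4, 0.8, 0, -0.045, 0, -0.455, 1, 0, -0.045, 0, -0.455, 1, 0, -0.045])

```text
t: 20.95
tcp_pos: [0.4862, 0.2128, 0.1998]
tool_rot: [0.07, 0.998, 0.0, -0.0]
force: [-0.1, -0.7, -0.8]
finger_gap: 0.575
gripper_force: 31.8
```

```bash
python3 bowls.py
```

```text
top
(array([0.6621, 0.0036]), 0.0408, np.int32(196), array([257., 152.]))
(array([ 0.6631, -0.2033]), 0.0413, np.int32(130), array([323., 155.]))
(array([ 0.4522, -0.0696]), 0.027, np.int32(122), array([279., 216.]))
scene
(array([0.6654, 0.0023]), 0.0391, np.int32(404), array([316., 241.]))
(array([ 0.6659, -0.2045]), 0.0392, np.int32(604), array([265., 297.]))
[0.48758926 0.21068788 0.19976975] [ 7.15982358e-02  9.97433533e-01 -1.82115947e-04  8.13205892e-05] 21.05
```

Request:
step_arm(moves=[0, 0, 0.005, -0.2, 0, 0, 0, 0.005, -0.4, 0, 0, 0, 0.005, -0.5, 0, 0, 0, 0.005, -0.54, 0, 0, 0, 0.005, -0.545, 0, 0.75, 0, 0.005, -0.545, 0, 0.75, 0, 0.005, -0.545, 0, 0.75, 0, 0.005, -0.545, 0, 0.75, 0, 0.005, -0.35, 0, 0.75, 0, 0.005, -0.1, 0, 0.75, 0.05, -0.05, 0, 0, 0.75, 0.05, -0.05, 0, 0])

```text
t: 22.55
tcp_pos: [0.4994, 0.2004, 0.2016]
tool_rot: [0.073, 0.997, 0.001, 0.003]
force: [0.6, -0.2, -0.3]
finger_gap: 0.748
gripper_force: 0.0
```

Request:
step_arm(moves=[0.8, 0.2, -0.2, 0, 0.02, 0.8, 0.4, -0.4, 0, 0.045, 0.8, 0.6, -0.7, 0, 0.045, 0.8, 0.8, -0.95, 0, 0.045, 0.8, 0.835, -1, 0, 0.045, 0.8, 0.835, -1, 0, 0.045, 0.8, 0.835, -1, 0, 0.045])

```text
t: 23.42
tcp_pos: [0.6631, 0.0019, 0.1982]
tool_rot: [0.001, 1.0, 0.001, -0.002]
force: [0.0, 0.3, -0.4]
finger_gap: 0.796
gripper_force: 0.0
```

```bash
python3 bowls.py
python3 - <<'E'
from h import *
s=snap("scene"); cv2.imwrite("pics/b2.png",cv2.resize(s["color"][60:340,140:460],(800,600),interpolation=cv2.INTER_CUBIC))
E
```

```text
top
(array([ 0.661 , -0.1696]), 0.0401, np.int32(130), array([312., 156.]))
(array([ 0.4834, -0.0964]), 0.0261, np.int32(71), array([288., 218.]))
scene
(array([0.4906, 0.2085]), 0.0552, np.int32(142), array([294., 178.]))
(array([0.6655, 0.0021]), 0.0389, np.int32(407), array([316., 241.]))
(array([ 0.6634, -0.1711]), 0.0392, np.int32(560), array([273., 286.]))
[0.66339805 0.00234192 0.19902683] [ 7.69332333e-04  9.99998852e-01  3.59013536e-04 -1.25543416e-03] 23.525
```

View pics/b2.png

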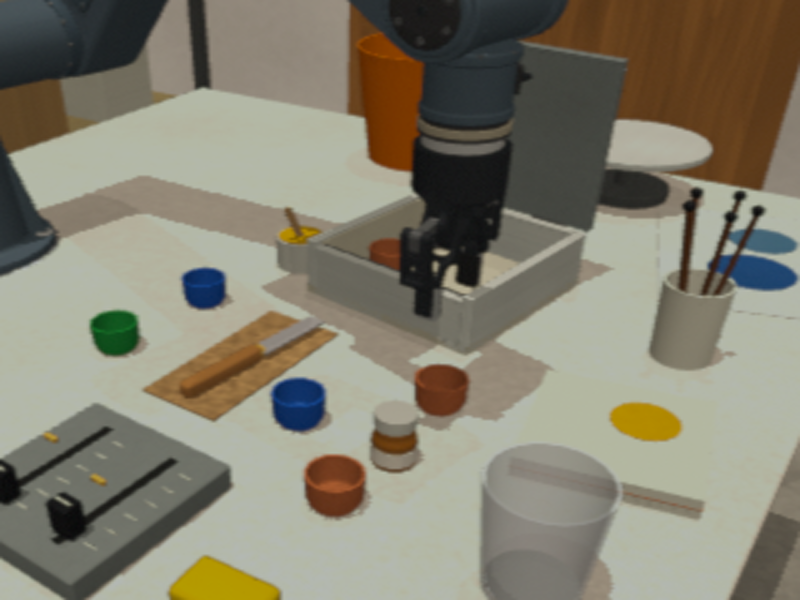

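Bowl A is inside at crop pixel (390,252). Bowl C has been knocked and is now at (0.662, −0.170). Next is bowl B.

Request:
step_arm(moves=[0.8, 0.004, 0, -0.25, 0, 0.8, 0.004, 0, -0.45, 0, 0.8, 0.004, 0, -0.56, 0, 0.8, 0.004, 0, -0.61, 0, 0.8, 0.004, 0, -0.61, 0, 0, 0.004, 0, -0.61, 0, 0, 0.004, 0, -0.61, 0, 0, 0.004, 0, -0.61, 0, 0, 0.004, 0, -0.61, 0, 0, 0.004, 0, -0.5, 0, 0, 0.004, 0, -0.25, 0, 0, 0.004, 0, 0, 0])

```text
t: 25.08
tcp_pos: [0.6652, 0.0004, 0.2015]
tool_rot: [0.002, 1.0, -0.0, -0.0]
force: [1.1, -1.1, -1.4]
finger_gap: 0.569
gripper_force: 31.5
```

Request:
step_arm(moves=[0, -0.05, 0.2, 0, -0.02, 0, -0.1, 0.4, 0, -0.045, 0, -0.18, 0.6, 0, -0.045, 0, -0.24, 0.8, 0, -0.045, 0, -0.27, 0.97, 0, -0.045, 0, -0.27, 0.97, 0, -0.045, 0, -0.27, 0.97, 0, -0.045])

```text
t: 25.95
tcp_pos: [0.6117, 0.1942, 0.2004]
tool_rot: [0.072, 0.997, -0.0, 0.0]
force: [-0.3, 0.9, -1.8]
finger_gap: 0.571
gripper_force: 31.5
```

Request:
step_arm(moves=[0, 0, 0, -0.2, 0, 0, 0, 0, -0.4, 0, 0, 0, 0, -0.5, 0, 0, 0, 0, -0.54, 0, 0, 0, 0, -0.545, 0, 0.75, 0, 0, -0.545, 0, 0.75, 0, 0, -0.545, 0, 0.75, 0, 0, -0.545, 0, 0.75, 0, 0, -0.35, 0, 0.75, 0, 0, -0.1, 0, 0.75, 0, -0.05, 0, 0, 0.75, 0, -0.05, 0, 0])

```text
t: 27.45
tcp_pos: [0.6124, 0.1839, 0.2013]
tool_rot: [0.073, 0.997, 0.0, 0.002]
force: [0.4, -0.8, -0.4]
finger_gap: 0.749
gripper_force: 0.0
```

Request:
step_arm(moves=[0.75, 0.05, -0.2, 0, 0.02, 0.75, 0.1, -0.45, 0, 0.045, 0.75, 0.18, -0.7, 0, 0.045, 0.75, 0.23, -0.95, 0, 0.045, 0.75, 0.26, -1, 0, 0.045, 0.75, 0.26, -1, 0, 0.045])

```text
t: 28.2
tcp_pos: [0.663, -0.016, 0.1978]
tool_rot: [0.003, 1.0, 0.001, -0.002]
force: [-0.4, 0.9, 0.2]
finger_gap: 0.75
gripper_force: 0.0
```

```bash
python3 bowls.py
```

```text
top
(array([ 0.6605, -0.1701]), 0.0412, np.int32(120), array([312., 156.]))
(array([0.608 , 0.1938]), 0.0525, np.int32(213), array([194., 168.]))
scene
(array([0.4903, 0.21  ]), 0.0514, np.int32(73), array([291., 177.]))
(array([ 0.6635, -0.1709]), 0.0391, np.int32(559), array([274., 286.]))
[ 0.66263692 -0.01409807  0.19844873] [ 1.23452621e-03  9.99998053e-01  5.54201542e-04 -1.43591443e-03] 28.3
```

Request:
step_arm(moves=[0.75, 0, -0.2, 0, -0.05, 0.75, 0, -0.45, 0, -0.1, 0.75, 0, -0.65, 0, -0.15, 0.75, 0, -0.778, 0, -0.2, 0.75, 0, -0.778, 0, -0.25, 0.75, 0, -0.778, 0, -0.25, 0.75, 0, -0.778, 0, -0.25])

```text
t: 29.18
tcp_pos: [0.6635, -0.1694, 0.1995]
tool_rot: [0.382, 0.924, 0.0, -0.0]
force: [-0.4, 0.0, 0.1]
finger_gap: 0.754
gripper_force: 0.0
```

```bash
python3 bowls.py
```

```text
top
scene
(array([0.4878, 0.2089]), 0.0507, np.int32(65), array([301., 179.]))
(array([0.6118, 0.1927]), 0.0516, np.int32(106), array([329., 190.]))
(array([ 0.6635, -0.1709]), 0.0393, np.int32(572), array([273., 286.]))
[ 0.66365643 -0.16980377  0.19967   ] [ 3.82861442e-01  9.23805758e-01  5.02111442e-05 -1.89188019e-04] 29.275
```

Request:
step_arm(moves=[0.75, -0.006, 0, -0.25, 0, 0.75, -0.006, 0, -0.45, 0, 0.75, -0.006, 0, -0.56, 0, 0.75, -0.006, 0, -0.61, 0, 0.75, -0.006, 0, -0.61, 0, 0, -0.006, 0, -0.61, 0, 0, -0.006, 0, -0.61, 0, 0, -0.006, 0, -0.61, 0, 0, -0.006, 0, -0.61, 0, 0, -0.006, 0, -0.5, 0, 0, -0.006, 0, -0.25, 0, 0, -0.006, 0, 0, 0])

```text
t: 30.78
tcp_pos: [0.6619, -0.1709, 0.2014]
tool_rot: [0.384, 0.923, -0.0, -0.001]
force: [0.1, 0.2, -1.2]
finger_gap: 0.58
gripper_force: 31.4
```

Request:
step_arm(moves=[0, -0.05, 0.2, 0, 0.05, 0, -0.1, 0.4, 0, 0.1, 0, -0.18, 0.6, 0, 0.15, 0, -0.24, 0.8, 0, 0.205, 0, -0.28, 0.93, 0, 0.205, 0, -0.28, 0.93, 0, 0.205])

```text
t: 31.52
tcp_pos: [0.6053, 0.017, 0.2006]
tool_rot: [0.071, 0.997, 0.0, -0.0]
force: [0.3, 0.6, -0.8]
finger_gap: 0.577
gripper_force: 31.4
```

Request:
step_arm(moves=[0, -0.05, 0.2, 0, 0, 0, -0.1, 0.4, 0, 0, 0, -0.18, 0.6, 0, 0, 0, -0.24, 0.8, 0, 0, 0, -0.28, 0.93, 0, 0, 0, -0.28, 0.93, 0, 0, 0, -0.28, 0.93, 0, 0])

```text
t: 32.4
tcp_pos: [0.5513, 0.1999, 0.2001]
tool_rot: [0.073, 0.997, -0.0, 0.001]
force: [0.0, 0.9, -0.8]
finger_gap: 0.574
gripper_force: 31.5
```

```bash
python3 bowls.py
```

```text
top
(array([0.6079, 0.1947]), 0.0522, np.int32(124), array([197., 167.]))
(array([ 0.4522, -0.0735]), 0.0268, np.int32(132), array([280., 216.]))
scene
(array([0.4892, 0.209 ]), 0.0508, np.int32(191), array([296., 178.]))
(array([0.6118, 0.1932]), 0.0512, np.int32(109), array([329., 190.]))
[0.55123038 0.19955634 0.1999083 ] [ 7.31618356e-02  9.97320013e-01 -1.19056072e-04  3.50094283e-04] 32.5
```

Request:
step_arm(moves=[0, 0, 0.01, -0.2, 0, 0, 0, 0.01, -0.4, 0, 0, 0, 0.01, -0.5, 0, 0, 0, 0.01, -0.54, 0, 0, 0, 0.01, -0.545, 0, 0.75, 0, 0.01, -0.545, 0, 0.75, 0, 0.01, -0.545, 0, 0.75, 0, 0.01, -0.545, 0, 0.75, 0, 0.01, -0.35, 0, 0.75, 0, 0.01, -0.1, 0, 0.75, 0, 0, 0, 0, 0.75, 0, 0, 0, 0])

```text
t: 34.0
tcp_pos: [0.5514, 0.2011, 0.2016]
tool_rot: [0.072, 0.997, 0.001, 0.002]
force: [0.4, -0.7, -1.1]
finger_gap: 0.753
gripper_force: 0.0
```

Request:
step_arm(moves=[0.5, 0, 0, 0.25, 0, 0, 0, 0, 0.5, 0, 0, 0, 0, 0.75, 0, 0, 0, 0, 1, 0, 0, 0, 0, 1, 0, 0, 0, 0, 1, 0])

```text
t: 34.75
tcp_pos: [0.5497, 0.2008, 0.3978]
tool_rot: [0.072, 0.997, -0.0, -0.002]
force: [-0.4, 0.5, -0.7]
finger_gap: -0.003
gripper_force: 0.0
```

```bash
python3 bowls.py
python3 - <<'E'
from h import *
s=snap("scene"); cv2.imwrite("pics/b3.png",cv2.resize(s["color"][60:340,140:460],(800,600),interpolation=cv2.INTER_CUBIC))
E
```

```text
top
(array([0.6083, 0.1945]), 0.0521, np.int32(158), array([196., 168.]))
(array([0.5467, 0.2014]), 0.0529, np.int32(213), array([190., 188.]))
(array([0.4862, 0.2101]), 0.0524, np.int32(224), array([187., 208.]))
(array([ 0.4836, -0.0741]), 0.0268, np.int32(129), array([280., 216.]))
scene
(array([0.547 , 0.2003]), 0.0513, np.int32(515), array([310., 183.]))
[0.54949646 0.20077378 0.39697341] [ 7.23186522e-02  9.97377959e-01 -5.94892018e-04 -2.62021339e-03] 34.85
```

View pics/b3.png

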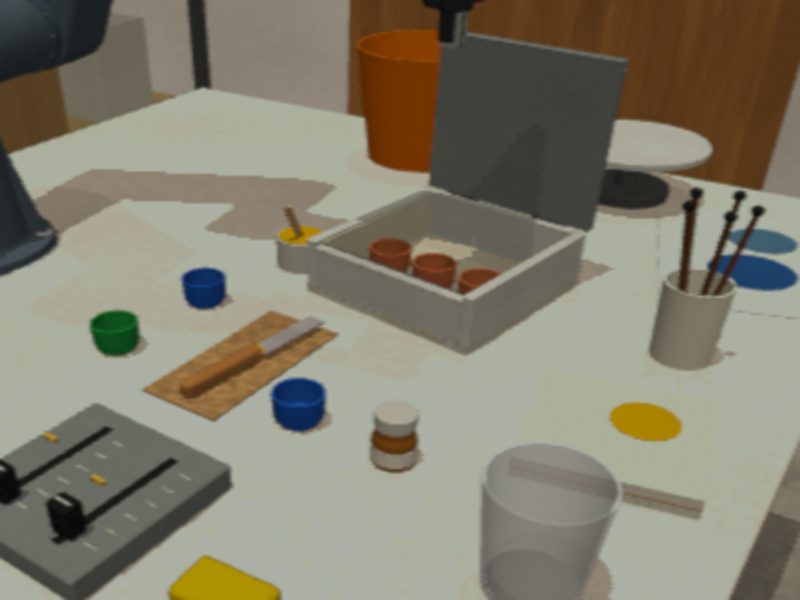

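All three bowls stand upright in the oven, in a row at crop pixels (390,252), (434,268) and (480,280). The lid is still at its stop. Moving behind the lid to close it.

Request:
step_arm(moves=[0, 0.03, 0.2, 0, 0, 0, 0.06, 0.45, 0, 0, 0, 0.1, 0.7, 0, 0, 0, 0.135, 0.936, 0, 0, 0, 0.135, 0.936, 0, 0, 0, 0.135, 0.936, 0, 0, 0, 0.135, 0.936, -0.15, 0, 0, 0.135, 0.936, -0.285, 0, 0, 0.135, 0.936, -0.285, 0])

```text
t: 36.02
tcp_pos: [0.5764, 0.3859, 0.3398]
tool_rot: [0.073, 0.997, -0.002, -0.003]
force: [-0.1, 0.2, -0.5]
finger_gap: 0.001
gripper_force: 0.0
```

Run:
```python
from h import *
from lid import *
S=manip.sense(); p=S["tcp_pos"]; print(p,S["force"])
t=.015;r=.19
for th in np.arange(1.6,-.01,-.1):
    Y=.11-r*np.cos(th)+.014*np.sin(th)+t; z=.078+r*np.sin(th)+.014*np.cos(th)+.073
    T=np.r_[C+ey*Y,z]; print(th.round(2),((T-p)/.2).round(3))
```

```text
[0.57642455 0.38588016 0.33984068] [-0.1449481   0.21854938 -0.51940047]
1.6 [-0.022 -0.089  0.003]
1.5 [-0.035 -0.183  0.008]
1.4 [-0.049 -0.277  0.004]
1.3 [-0.062 -0.371 -0.01 ]
1.2 [-0.075 -0.462 -0.033]
1.1 [-0.088 -0.551 -0.066]
1.0 [-0.1   -0.636 -0.107]
0.9 [-0.112 -0.716 -0.157]
0.8 [-0.123 -0.791 -0.214]
0.7 [-0.133 -0.86  -0.279]
0.6 [-0.142 -0.923 -0.35 ]
0.5 [-0.15  -0.978 -0.427]
0.4 [-0.156 -1.025 -0.51 ]
0.3 [-0.162 -1.064 -0.597]
0.2 [-0.166 -1.094 -0.687]
0.1 [-0.169 -1.114 -0.78 ]
-0.0 [-0.171 -1.126 -0.874]
```

Request:
step_arm(moves=[0, -0.022, -0.089, 0.003, 0, 0, -0.035, -0.183, 0.008, 0, 0, -0.049, -0.277, 0.004, 0, 0, -0.062, -0.371, -0.01, 0, 0, -0.075, -0.462, -0.033, 0, 0, -0.088, -0.551, -0.066, 0, 0, -0.1, -0.636, -0.107, 0, 0, -0.112, -0.716, -0.157, 0, 0, -0.123, -0.791, -0.214, 0, 0, -0.133, -0.86, -0.279, 0])

```text
t: 37.28
tcp_pos: [0.5506, 0.2151, 0.2859]
tool_rot: [0.072, 0.997, -0.0, -0.0]
force: [0.2, 0.1, 1.2]
finger_gap: -0.0
gripper_force: 0.4
```

Request:
step_arm(moves=[0, -0.009, -0.063, -0.071, 0, 0, -0.017, -0.118, -0.148, 0, 0, -0.023, -0.165, -0.231, 0, 0, -0.029, -0.204, -0.318, 0, 0, -0.033, -0.234, -0.408, 0, 0, -0.036, -0.254, -0.501, 0, 0, -0.038, -0.266, -0.56, 0, 0, -0.038, -0.266, -0.585, 0, 0, -0.038, -0.266, -0.595, 0])

```text
t: 38.4
tcp_pos: [0.5432, 0.163, 0.1677]
tool_rot: [0.072, 0.997, -0.0, -0.0]
force: [-0.4, 0.3, 0.2]
finger_gap: -0.001
gripper_force: 0.2
```

Run:
```python
from h import *
from lid import *
s=snap("scene"); W=cloud(s); L=W[...,:2]-C; X=L@ex; Y=L@ey; z=W[...,2]
for a in np.arange(-.11,.11,.02):
    k=(np.abs(X)<.1)&(X>.03)&(Y>a)&(Y<a+.02)&(z>.07)&(z<.3)
    if k.sum(): print(a.round(2),k.sum(),np.median(z[k]).round(4))
print(manip.sense()["tcp_pos"],manip.sense()["force"])
```

```text
-0.11 213 0.0947
-0.09 294 0.2362
-0.07 251 0.2333
-0.05 114 0.0965
-0.03 93 0.0962
-0.01 92 0.096
0.01 92 0.0956
0.03 90 0.0953
0.05 80 0.0951
0.07 74 0.0946
0.09 64 0.0929
[0.54325451 0.16302475 0.16780376] [ 0.21639555  0.11983931 -0.07980353]
```

Request:
step_arm(moves=[0, 0, 0, -0.015, 0, 0, 0, 0, -0.03, 0, 0, 0, 0, -0.03, 0])

```text
t: 38.83
tcp_pos: [0.5437, 0.1631, 0.1649]
tool_rot: [0.072, 0.997, 0.0, 0.001]
force: [-3.3, 0.2, 17.3]
finger_gap: -0.004
gripper_force: 8.5
```

```bash
cat > flat.py <<'E'
from h import *
from lid import *
s=snap("scene"); W=cloud(s); L=W[...,:2]-C; X=L@ex; Y=L@ey; z=W[...,2]
for a in np.arange(-.11,.11,.02):
    k=(np.abs(X)<.1)&(X>.03)&(Y>a)&(Y<a+.02)&(z>.07)&(z<.13)
    if k.sum(): print(a.round(2),k.sum(),np.median(z[k]).round(4))
print(manip.sense()["tcp_pos"],manip.sense()["force"])
E
python3 flat.py
```

```text
-0.11 199 0.0918
-0.09 121 0.094
-0.07 114 0.0942
-0.05 100 0.0943
-0.03 107 0.0944
-0.01 91 0.0944
0.01 96 0.0941
0.03 91 0.0944
0.05 84 0.0943
0.07 72 0.094
0.09 71 0.0928
[0.54366096 0.16309369 0.16496694] [-3.92994888 -1.00607496 16.66146809]
```

Lid is closed flat. Now to the heat fader.

Request:
step_arm(moves=[0, 0, 0, 0.1, 0, 0, 0, 0, 0.25, 0, 0.5, -0.1, -0.25, 0.25, 0.02, 0.5, -0.2, -0.5, 0.25, 0.034, 0.5, -0.3, -0.75, 0.25, 0.034, 0.5, -0.4, -1, 0.25, 0.034, 0.5, -0.4, -1, 0.25, 0.034])

```text
t: 39.75
tcp_pos: [0.4625, -0.0398, 0.2123]
tool_rot: [0.022, 1.0, -0.0, 0.0]
force: [0.5, 0.6, 1.0]
finger_gap: 0.498
gripper_force: 0.0
```

Request:
step_arm(moves=[0.5, 0, -0.25, 0, 0, 0.5, 0, -0.5, 0, 0, 0.5, 0, -0.75, 0, 0, 0.5, 0, -1, 0, 0, 0.5, 0, -1, 0, 0, 0.5, 0, -1, 0, 0])

```text
t: 40.5
tcp_pos: [0.4633, -0.2359, 0.2118]
tool_rot: [0.019, 1.0, 0.001, -0.0]
force: [-0.2, -0.8, 0.6]
finger_gap: 0.5
gripper_force: 0.0
```

Request:
step_arm(moves=[0.5, 0, -0.25, 0, 0, 0.5, 0, -0.477, 0, 0, 0.5, 0, -0.477, 0, 0, 0.5, 0, -0.477, 0, 0])

```text
t: 41.0
tcp_pos: [0.4631, -0.3302, 0.2116]
tool_rot: [0.018, 1.0, 0.001, -0.001]
force: [0.3, 1.1, -0.8]
finger_gap: 0.498
gripper_force: 0.0
```

```bash
python3 flat.py | head -3
cat > fad.py <<'E'
from h import *
# console frame: console centre/yaw from the measured outline, offsets along track by both cameras
yaw=np.radians(-2.0); ex=np.array([np.cos(yaw),np.sin(yaw)]); ey=np.array([-ex[1],ex[0]]); C=np.array([.501,-.2835])
for n in("scene","top"):
    s=snap(n); W=cloud(s); L=W[...,:2]-C; X=L@ex*1000; Y=L@ey*1000; z=W[...,2]*1000
    hsv=cv2.cvtColor(s["color"],cv2.COLOR_BGR2HSV); H,S,V=[hsv[...,i].astype(int) for i in range(3)]
    for nm,x0 in(("heat",-38),("time",38)):
        k=(abs(X-x0)<18)&(abs(Y)<65)&(z>60)&(z<72)&(V<60)
        c=(abs(X-x0+27)<12)&(abs(Y)<60)&(z>28)&(H>14)&(H<36)&(S>80)
        kt=k&(z>64)
        e=lambda m:(round(float(np.percentile(Y[m],3)),1),round(float(np.percentile(Y[m],97)),1),round(float(Y[m].mean()),1),int(m.sum())) if m.sum() else None
        print(n,nm,'grip',e(k),'toponly',e(kt),'clip',e(c))
S=manip.sense();print(S["tcp_pos"],S["tool_rot"],S["force"])
E
python3 fad.py
```

```text
-0.11 197 0.0919
-0.09 124 0.0941
-0.07 108 0.0942
scene heat grip (-58.6, -42.8, -51.9, 104) toponly (-58.5, -43.1, -51.5, 80) clip (18.4, 24.2, 21.0, 23)
scene time grip (-56.8, -41.3, -50.4, 96) toponly (-56.5, -41.0, -49.6, 70) clip (2.9, 8.2, 5.1, 27)
top heat grip None toponly None clip None
top time grip (-54.4, -39.3, -46.7, 39) toponly (-54.5, -39.3, -46.9, 34) clip None
[ 0.4632399  -0.33032954  0.21177637] [ 1.78902321e-02  9.99839590e-01  6.70043797e-04 -5.32903586e-04] [-0.67337059  0.00757511 -0.29320053]
```

Request:
step_arm(moves=[0.5, 0, -0.008, -0.25, 0, 0.5, 0, -0.008, -0.45, 0, 0.5, 0, -0.008, -0.51, 0, 0.5, 0, -0.008, -0.51, 0, 0, 0, -0.008, -0.51, 0, 0, 0, -0.008, -0.51, 0, 0, 0, -0.008, -0.51, 0, 0, 0, -0.008, -0.51, 0, 0, 0, -0.008, -0.51, 0])

```text
t: 42.28
tcp_pos: [0.464, -0.3321, 0.1118]
tool_rot: [0.02, 1.0, 0.001, 0.001]
force: [3.3, 6.8, 3.4]
finger_gap: 0.208
gripper_force: 32.3
```

Request:
step_arm(moves=[0, 0.002, 0.06, 0, 0, 0, 0.004, 0.12, 0, 0, 0, 0.006, 0.18, 0, 0, 0, 0.008, 0.24, 0, 0, 0, 0.01, 0.3, 0, 0, 0, 0.012, 0.345, 0, 0, 0, 0.012, 0.357, 0, 0, 0, 0.012, 0.357, 0, 0, 0, 0.012, 0.357, 0, 0])

```text
t: 43.4
tcp_pos: [0.4666, -0.2628, 0.1117]
tool_rot: [0.019, 1.0, -0.001, 0.002]
force: [0.9, 1.2, 8.2]
finger_gap: 0.204
gripper_force: 32.9
```

Request:
step_arm(moves=[0.5, 0, 0, 0, 0, 0.5, 0, 0, 0, 0, 0.5, 0, 0, 0.2, 0, 0.5, 0, 0, 0.5, 0, 0.5, 0, 0.25, 0.6, 0, 0.5, 0, 0.5, 0.6, 0, 0.5, 0, 0.75, 0.6, 0, 0.5, 0, 0.75, 0.6, 0])

```text
t: 44.4
tcp_pos: [0.4642, -0.1092, 0.2297]
tool_rot: [0.017, 1.0, 0.001, -0.001]
force: [0.0, -0.5, -0.2]
finger_gap: 0.498
gripper_force: 0.0
```

```bash
python3 fad.py
```

```text
scene heat grip (10.1, 25.1, 15.6, 81) toponly (10.5, 25.3, 16.4, 56) clip (19.4, 21.8, 20.7, 5)
scene time grip (-56.9, -41.1, -50.3, 92) toponly (-56.5, -40.8, -49.6, 69) clip (3.1, 8.2, 5.0, 26)
top heat grip (11.2, 15.5, 13.3, 9) toponly (11.8, 15.5, 13.6, 8) clip None
top time grip (-53.8, -39.0, -46.4, 40) toponly (-53.8, -38.9, -46.6, 34) clip None
[ 0.4658407  -0.11252565  0.22994509] [ 1.82055620e-02  9.99834184e-01 -3.15596190e-04  2.48610683e-04] [-0.00799691 -0.17892438  0.29631842]
```

Request:
step_arm(moves=[0.5, 0, 0.25, 0, 0, 0.5, 0, 0.5, 0, 0, 0.5, 0, 0.75, 0, 0, 0.5, 0, 0.75, 0, 0])

```text
t: 45.0
tcp_pos: [0.4657, 0.0387, 0.2297]
tool_rot: [0.017, 1.0, 0.0, -0.0]
force: [0.2, 0.8, 0.2]
finger_gap: 0.5
gripper_force: 0.0
```

```bash
cat > prof.py <<'E'
from h import *
yaw=np.radians(-2.0); ex=np.array([np.cos(yaw),np.sin(yaw)]); ey=np.array([-ex[1],ex[0]]); C=np.array([.501,-.2835])
Yg=np.arange(-100,100.1,.5)
def rect(s,im,z,xs):
    Xm,Ym=np.meshgrid(xs,Yg); P=C+(Xm[...,None]*ex+Ym[...,None]*ey)/1000
    uv=pix(s,np.dstack([P,np.full(Xm.shape,z)])).astype(np.float32)
    return cv2.remap(im,uv[...,0],uv[...,1],cv2.INTER_CUBIC).mean(1)
def cross(p,lo,hi,lvl):
    o=[]
    for i in np.where((Yg[:-1]>=lo)&(Yg[:-1]<hi))[0]:
        if (p[i]-lvl)*(p[i+1]-lvl)<0: o.append(round(float(Yg[i]+.5*(lvl-p[i])/(p[i+1]-p[i])),1))
    return o
for n in("scene","top"):
    f=[snap(n) for _ in range(3)]; s=f[0]; im=np.mean([x["color"] for x in f],0).astype(np.float32); g=im.mean(2); ye=im[...,2]-im[...,0]
    p=rect(s,g,.030,np.arange(-70,71,5.)); 
    print(n,'console edges',cross(p,-95,-75,(p[20]+p[60])/2)," ",cross(p,75,95,(p[-20]+p[-60])/2))
    for nm,x0,h in(("heat",-38,9),("time",38,6)):
        p=rect(s,g,.066,np.arange(x0-h,x0+h+1,1.)); q=rect(s,ye,.036,np.arange(x0-27-4,x0-27+4.1,1.))
        b=np.median(p[80:320]); print(nm,'grip',cross(p,-65,60,(b+p[80:320].min())/2),'min',p[80:320].min().round(),b.round())
        q=q-np.median(q[80:320]); q[:60]=0;q[-60:]=0; i=q.argmax(); w=np.clip(q-.3*q.max(),0,None)*(abs(Yg-Yg[i])<9); print('  clip',cross(q,Yg[i]-8,Yg[i]+8,q.max()/2),'centroid',(w@Yg/w.sum()).round(1),q.max().round())
E
python3 prof.py
```

```text
scene console edges [-94.8, -84.8]   [84.0]
heat grip [3.3, 17.7, 22.3, 26.7] min 19.0 125.0
  clip [16.6, 21.9] centroid 19.2 43.0
time grip [-62.0, -49.4, -44.8, -39.9] min 19.0 106.0
  clip [1.1, 7.8] centroid 4.5 114.0
top console edges [-84.7]   [77.4, 82.0, 90.5]
heat grip [11.7, 15.3, 21.1, 39.0] min 24.0 56.0
  clip [19.0, 23.9] centroid 21.5 58.0
time grip [-55.3, -50.9, -45.8, -28.2] min 17.0 54.0
  clip [2.8, 7.8] centroid 5.3 73.0
```

Run:
```python
from h import *
from prof import rect,ex,ey,C
T=[]
for n in("top","scene"):
    s=snap(n); im=s["color"]
    xs=np.arange(-75,61,.5); ys=np.arange(70,-70,-.5)
    for z in(.066,.036):
        Ym,Xm=np.meshgrid(ys,xs[::-1]); P=C+(Xm[...,None]*ex+Ym[...,None]*ey)/1000
        uv=pix(s,np.dstack([P,np.full(Xm.shape,z)])).astype(np.float32)
        r=cv2.remap(im,uv[...,0],uv[...,1],cv2.INTER_CUBIC); r=cv2.convertScaleAbs(r,alpha=1.5)
        for y in range(-60,61,20): cv2.line(r,(int((70-y)*2),0),(int((70-y)*2),4),(0,0,255),1)
        T.append(r)
o=np.vstack([np.hstack(T[:2]),np.hstack(T[2:])]); print(o.shape); cv2.imwrite("pics/rect.png",cv2.resize(o,(617,600),interpolation=cv2.INTER_CUBIC) if 0 else o)
```

```text
scene console edges [-94.8, -84.8]   [84.0]
heat grip [3.3, 17.7, 22.3, 26.7] min 19.0 125.0
  clip [16.5, 22.0] centroid 19.3 43.0
time grip [-62.0, -49.4, -44.8, -39.9] min 19.0 106.0
  clip [1.1, 7.8] centroid 4.5 115.0
top console edges [-84.8]   [78.2, 82.0, 90.5]
heat grip [11.3, 15.3, 21.1, 39.2] min 24.0 56.0
  clip [19.0, 23.9] centroid 21.5 59.0
time grip [-55.2, -51.0, -45.7, -28.3] min 16.0 53.0
  clip [2.8, 7.8] centroid 5.3 73.0
(544, 560, 3)
```

View pics/rect.png

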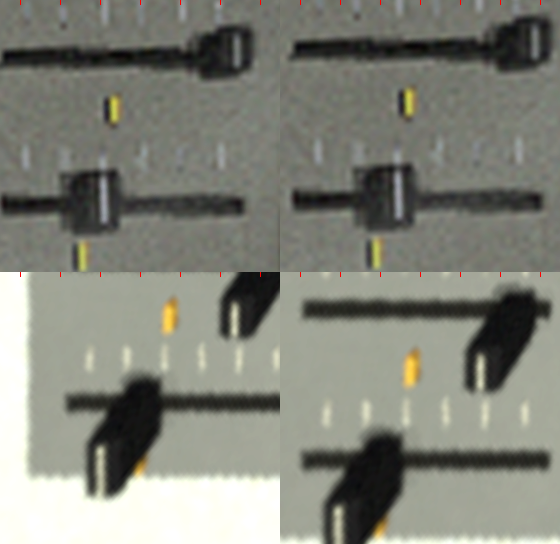

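The rectified views show a white centre line on each grip. The heat line is about 2.4 mm short of its clip. The time fader needs about 53.6 mm of travel. Correcting heat first, then setting time.

Request:
step_arm(moves=[0.5, 0, -0.25, 0, 0, 0.5, 0, -0.5, 0, 0, 0.5, 0, -0.75, 0, 0, 0.5, 0, -1, 0, 0, 0.5, 0, -1, 0, 0, 0.5, 0, -1, 0, 0])

```text
t: 46.45
tcp_pos: [0.4651, -0.1623, 0.2297]
tool_rot: [0.019, 1.0, 0.0, -0.001]
force: [-0.0, 0.0, -0.5]
finger_gap: 0.495
gripper_force: 0.0
```

Request:
step_arm(moves=[0.5, 0, -0.25, 0, 0, 0.5, 0, -0.508, 0, 0, 0.5, 0, -0.508, -0.2, 0, 0.5, 0, -0.508, -0.45, 0, 0.5, 0, -0.508, -0.59, 0, 0.5, 0, -0.508, -0.59, 0, 0, 0, -0.508, -0.59, 0, 0, 0, -0.508, -0.59, 0, 0, 0, -0.508, -0.59, 0, 0, 0, -0.508, -0.59, 0, 0, 0, -0.508, -0.59, 0])

```text
t: 47.82
tcp_pos: [0.4663, -0.2648, 0.1133]
tool_rot: [0.019, 1.0, -0.001, 0.001]
force: [0.6, 0.4, 7.3]
finger_gap: 0.199
gripper_force: 33.9
```

Request:
step_arm(moves=[0, 0, 0.012, 0, 0, 0, 0, 0.022, 0, 0, 0, 0, 0.022, 0, 0, 0, 0, 0.022, 0, 0])

```text
t: 48.32
tcp_pos: [0.4664, -0.2611, 0.1133]
tool_rot: [0.019, 1.0, -0.002, 0.001]
force: [-0.5, -0.4, 6.6]
finger_gap: 0.205
gripper_force: 33.9
```

```bash
python3 -c "
from station import manip
s=manip.sense();print(s['tcp_pos'],s['force'])"
```

```text
[ 0.46644781 -0.26113724  0.11327355] [-0.53308908 -0.36391606  6.56827229]
```

Request:
step_arm(moves=[0, 0, 0.003, 0, 0, 0, 0, 0.003, 0, 0, 0.5, 0, 0.003, 0, 0, 0.5, 0, 0.003, 0, 0, 0.5, 0, 0.003, 0.2, 0, 0.5, 0, 0.003, 0.4, 0, 0.5, 0.15, -0.15, 0.4, 0, 0.5, 0.355, -0.362, 0.4, 0, 0.5, 0.355, -0.362, 0.4, 0, 0.5, 0.355, -0.362, 0.15, 0, 0.5, 0.355, -0.362, 0, 0, 0.5, 0.355, -0.362, 0, 0])

```text
t: 49.82
tcp_pos: [0.5342, -0.3301, 0.1089]
tool_rot: [0.019, 1.0, 0.003, -0.003]
force: [0.3, 0.2, -0.5]
finger_gap: 0.501
gripper_force: 0.0
```

Request:
step_arm(moves=[0, 0, 0, 0, 0, 0, 0, 0, 0, 0, 0, 0, 0, 0, 0, 0, 0, 0, 0, 0, 0, 0, 0, 0, 0])

```text
t: 50.45
tcp_pos: [0.5371, -0.3326, 0.1134]
tool_rot: [0.019, 1.0, -0.001, 0.001]
force: [-0.6, 0.9, 6.3]
finger_gap: 0.204
gripper_force: 34.1
```

Request:
step_arm(moves=[0, 0.002, 0.06, 0, 0, 0, 0.004, 0.12, 0, 0, 0, 0.006, 0.18, 0, 0, 0, 0.008, 0.24, 0, 0, 0, 0.009, 0.265, 0, 0, 0, 0.009, 0.267, 0, 0, 0, 0.009, 0.267, 0, 0, 0, 0.009, 0.267, 0, 0])

```text
t: 51.45
tcp_pos: [0.539, -0.2791, 0.1133]
tool_rot: [0.019, 1.0, -0.001, 0.001]
force: [-0.4, 1.6, 7.2]
finger_gap: 0.201
gripper_force: 34.3
```

Request:
step_arm(moves=[0.5, 0, 0, 0, 0, 0.5, 0, 0, 0, 0, 0.5, 0, 0, 0.2, 0, 0.5, 0, 0, 0.5, 0, 0.5, 0, 0.25, 0.6, 0, 0.5, 0, 0.5, 0.6, 0, 0.5, -0.2, 0.75, 0.6, 0, 0.5, -0.3, 1, 0.6, 0, 0.5, -0.3, 1, 0.6, 0])

```text
t: 52.58
tcp_pos: [0.4753, -0.0752, 0.2315]
tool_rot: [0.017, 1.0, 0.001, -0.002]
force: [1.0, -1.5, -0.2]
finger_gap: 0.502
gripper_force: 0.0
```

Request:
step_arm(moves=[0.5, 0, 0.25, 0, 0, 0.5, 0, 0.5, 0, 0, 0.5, 0, 0.6, 0, 0, 0.5, 0, 0.6, 0, 0])

```text
t: 53.08
tcp_pos: [0.4792, 0.0415, 0.2319]
tool_rot: [0.018, 1.0, -0.0, 0.0]
force: [-0.3, -0.9, 1.1]
finger_gap: 0.497
gripper_force: 0.0
```

```bash
python3 prof.py; python3 fad.py; python3 flat.py|head -4
python3 - <<'E'
from h import *
s=snap("scene"); cv2.imwrite("pics/end.png",cv2.resize(s["color"],(800,600),interpolation=cv2.INTER_CUBIC))
E
```

```text
scene console edges [-94.8, -84.8]   [84.0]
heat grip [5.1, 19.7, 24.1, 28.7] min 21.0 125.0
  clip [17.0, 23.1] centroid 20.1 78.0
time grip [-9.9, 3.9, 8.6, 13.2] min 19.0 106.0
  clip [1.1, 7.8] centroid 4.5 114.0
top console edges [-84.8]   [78.0, 81.9, 90.5]
heat grip [13.0, 17.9, 23.9, 39.1, 40.6, 42.1] min 23.0 58.0
  clip [19.0, 23.9] centroid 21.5 59.0
time grip [-2.8, 2.6, 8.0, 22.4] min 13.0 55.0
  clip [2.8, 7.8] centroid 5.3 74.0
scene heat grip (12.0, 27.5, 17.7, 81) toponly (12.4, 27.5, 18.5, 60) clip (19.4, 26.5, 21.0, 11)
scene time grip (-3.8, 11.9, 2.3, 80) toponly (-3.7, 11.8, 3.2, 58) clip (2.9, 7.6, 4.7, 24)
top heat grip (12.3, 29.9, 22.0, 52) toponly (12.4, 29.9, 21.7, 45) clip (17.9, 23.4, 21.0, 8)
top time grip (-0.9, 14.0, 6.7, 41) toponly (-0.8, 14.1, 6.3, 33) clip (1.5, 7.2, 4.4, 9)
[0.47857214 0.0402507  0.23188723] [ 1.97003023e-02  9.99805928e-01 -5.03744671e-05  3.06273564e-05] [ 0.28542885 -0.03804661  0.43683584]
-0.11 206 0.0921
-0.09 122 0.094
-0.07 112 0.0944
-0.05 105 0.0944
```

View pics/end.png

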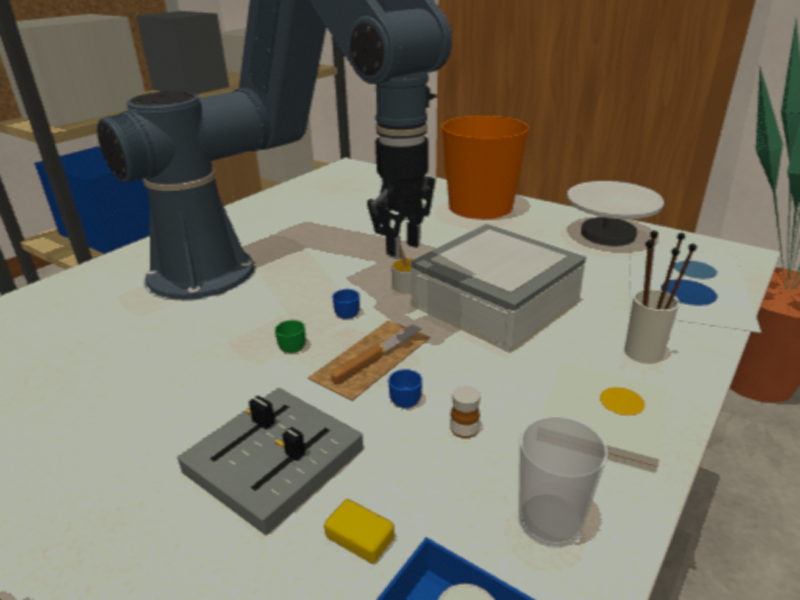

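The end picture shows the lid closed and flat, the knife on its mat, and the jar, tub and sponge standing where they were. Both grips are level with their clips to within about 0.5 mm.

```bash
python3 -c "
from station import manip
print(manip.sign_off())"
```

```text
the job is handed in; nothing more can be done
None
```

I handed the job in at about 53 s of the 210 s allowed. All three terracotta bowls stand upright in the closed oven. Heat and time are level with their clips to within about 0.5 mm in the top camera. The knife lies flat on its mat, and the jar, tub and sponge were not touched.

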